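# Shut the samples away from damp air

### The job

Get the samples out of the damp air: slide the clamp's jaw open, lift the drilled brass block out and lower it gently to the floor of the blue dish, then put the teal lid on the dish and slide the empty clamp's jaw fully closed again. Put an orange cap on every amber sample cup that is there (any cap fits; some may be left over). Lid and caps must sit seated and level with their steps inside the rims, all vessels standing upright, and the small vial and the brass weight are to be left alone.

Things in the scene. Friction and masses are not known exactly. Their poses are not given: they have to be found in the camera images.
- clamp: grey sample clamp screwed to the bench; base plate 70 x 170 x 15 mm. Origin on the bench, under the middle of the block it holds; +y of this body points to the dark fixed jaw, -y to the bright sliding jaw, z up. The block rests on the base plate, 15 mm above the bench. The base plate runs from y = -115 to +55 mm; the fixed jaw's face is at y = +26.5 mm, its top at z = 47 mm.
- jaw (a joint): travel of the bright steel sliding jaw, m: 0 = closed, 0.045 = fully open. It slides along the clamp's -y (away from the block) with light friction and stays where it is left. A lip on it (underside 46 mm, top 52 mm above the bench) reaches 8 mm over the block when closed.
- jaw_tab (a point): centre of the top of the red upright tab on the sliding jaw, 86 mm above the bench. The tab is 26 mm along the clamp's x, 14 mm along the clamp's y and 34 mm tall; pinch it from above across its 14 mm and slide it.
- block: brass sample block with three small drillings in its top, 24 (x) x 51 (y) x 30 (z) mm, 0.18 to 0.33 kg. Origin: centre of its underside. In the clamp its 51 mm lies between the jaws (along the clamp's y) and its 24 mm sides are free.
- dish: blue glazed porcelain dish, round, 110 mm outside diameter, 50 mm tall, wall 5 mm (mouth 100 mm), floor 5 mm thick. Origin: centre of its underside.
- lid: teal lid of the dish: disc of 112 mm diameter, 6 mm thick, with a 91 mm locating step 6 mm deep below it and a black knob of 20 mm diameter, 28 mm tall on top; 40 mm tall in all, about 0.14 kg. Origin: centre of the underside of the step, z up through the knob; seated, the origin is 44 mm above the dish's origin.
- cup1: amber glass sample cup (from start to start two to four of cup1 to cup4 are there), round, 68 mm outside diameter, 45 mm tall, wall 5 mm (mouth 58 mm), 0.18 kg. Origin: centre of its underside.
- cup2: amber glass sample cup (from start to start two to four of cup1 to cup4 are there), round, 68 mm outside diameter, 45 mm tall, wall 5 mm (mouth 58 mm), 0.18 kg. Origin: centre of its underside.
- cup3: amber glass sample cup (from start to start two to four of cup1 to cup4 are there), round, 68 mm outside diameter, 45 mm tall, wall 5 mm (mouth 58 mm), 0.18 kg. Origin: centre of its underside.
- cup4: amber glass sample cup (from start to start two to four of cup1 to cup4 are there), round, 68 mm outside diameter, 45 mm tall, wall 5 mm (mouth 58 mm), 0.18 kg. Origin: centre of its underside.
- cap1: orange cap, all four alike, any fits any cup: disc of 69 mm diameter, 5 mm thick, with a 50 mm locating step 6 mm deep below it and a knob of 18 mm diameter, 26 mm tall on top; 37 mm tall in all, 0.06 kg. Origin: centre of the underside of the step, z up through the knob; seated, the origin is 39 mm above the cup's origin.
- cap2: orange cap, all four alike, any fits any cup: disc of 69 mm diameter, 5 mm thick, with a 50 mm locating step 6 mm deep below it and a knob of 18 mm diameter, 26 mm tall on top; 37 mm tall in all, 0.06 kg. Origin: centre of the underside of the step, z up through the knob; seated, the origin is 39 mm above the cup's origin.
- cap3: orange cap, all four alike, any fits any cup: disc of 69 mm diameter, 5 mm thick, with a 50 mm locating step 6 mm deep below it and a knob of 18 mm diameter, 26 mm tall on top; 37 mm tall in all, 0.06 kg. Origin: centre of the underside of the step, z up through the knob; seated, the origin is 39 mm above the cup's origin.
- cap4: orange cap, all four alike, any fits any cup: disc of 69 mm diameter, 5 mm thick, with a 50 mm locating step 6 mm deep below it and a knob of 18 mm diameter, 26 mm tall on top; 37 mm tall in all, 0.06 kg. Origin: centre of the underside of the step, z up through the knob; seated, the origin is 39 mm above the cup's origin.
- vial: small amber vial with white cap, 28 mm diameter, 60 mm tall; bystander. Origin: centre of underside.
- weight: brass balance weight, 32 mm diameter, 48 mm tall; bystander. Origin: centre of underside.
Not all that is in view belongs to the job. Leave any green look-alike of the cap2 alone.

How it is judged:
By the outcome, as a careful person would: the job done as asked, in the order asked, and still so for the second after the job is handed in, with the robot touching nothing.
Of cup1, cup2, cup3, cup4 only 2 to 4 are there at a start; the rules pass over those that are not, and their reading is None.
At some moment in a run one of cup1, cup2, cup3, cup4, cap1, cap2, cap3, cap4 may be knocked a few centimetres aside while the robot is not near it.
It also fails if it takes over 210 s, if anything falls off the work surface, if the arm or the gripper's body presses on something with over 40 N, if the wrist force passes 120 N, or if a joint passes its speed limit or range.

### The arm

A 6-joint arm with a two-finger parallel gripper is mounted at the origin on the work surface. World frame = base frame: x ahead of the robot, y to its left, z up, the work surface at z = 0. Lengths are in m, angles in degrees, forces in N, time in s.
With the tool pointing down it reaches from about 0.4 to 0.825 m from the base axis. Payload 7 kg.
Tool frame: the origin (TCP) lies between the finger pads; the fingertips stand 22 mm ahead of it and the grasp point (between the pads) lies 3 mm ahead of it; z points along the fingers, y is the line along which they close (so a half turn about z gives the same grasp; the last joint's range is limited). The gripper opens to 88 mm and grips with 3 to 60 N. Pads are 19 mm wide; open, the fingers measure 130 mm over their backs; the gripper's body (78 mm by 193 mm) begins 47 mm behind the grasp point.
Start: joints at [90.418, 20.546, 0.682, 0, -70.136, -16.507], TCP at [0.187, 0.649, 0.215] pointing down, gripper open.
Joint ranges: [-176.03, 176.03], [-82.01, 121.73], [-58.28, 71.71], [-173.87, 95.51], [-174.79, -0.11], [-173.66, 173.66]. Speed limits (degrees/s): [136.94, 136.94, 172.46, 180, 180, 180].

### API

Orientations are given as [roll, pitch, yaw] about the fixed x, y, z axes, in that order (R = Rz(yaw) Ry(pitch) Rx(roll)).
In Python, from plant import r, vision gives the robot as it stands.
- The arm moves only by the shell command python3 -m pendant 'ROWS' [FORCE]. ROWS is JSON, a list that holds one entry, the list of rows, each a list of 7 numbers: the shift along the tool's x, y, z scaled (see below), then the turn, a rotation vector about the tool's x, y, z scaled (see below), then the opening, from -1 (shut) to 1 (fully open). In form: [[[x, y, z, wx, wy, wz, fingers], ...]]. A call has exactly 8 rows; each row shifts and turns the commanded pose from where the row before left it, along the tool's axes as they then stand; what a row does not reach is not made up. The controller multiplies each number of a shift by 20 mm and each number of a turn by 4 degrees. A row lasts 1/10 s, in which the tool goes at most 50 mm and 8.59 degrees, less where a joint would pass 70% of its speed; a pose out of reach is approached as far as the arm can. A call with a number of a shift or a turn outside -1 to 1 is refused whole. A call with a gripper value outside its range is refused whole. The fingers move at their own pace and stop on an object; FORCE is the grip in N (left out, the last holds). Time passes only in rows, so rows that do not move let the fingers close, or fill a call up. It gives the time, the measured TCP pose, the force, the opening and the grip force at its end, in the units of the state.
- r.get_state(): the state, without advancing time (a new reading comes with each control period).
- vision.capture(name): name is "scene" or "side" or "wrist"; returns a dict with "frame" (420x560x3 uint8, blue, green, red), "depth" (420x560 float32, m along the optical axis (not along the pixel's ray), 0 where there is no reading), "camera_matrix" (3x3 intrinsics, pixels), "extrinsics" (4x4, takes a point from world to camera coordinates); the wrist camera has in their place "hand_eye" (4x4, takes a point from camera to tool coordinates, whose origin is the TCP and whose axes are the flange's). Camera axes: x right, y up, looking along -z (the intrinsics and any distortion apply to the point x, -y, -z); pixel columns grow to the right and rows downward; lengths in m; the calibration is good to about 2 mm. A picture is of the moment at which its call begins: read the wrist's pose just before it.
- r.close_job(): hands the job in; it is judged then, once.
The state is a dict: "time_s": time; "joints": joint angles; "qd": joint speeds; "joint_torque": joint torques, N m; "tcp_pos": TCP position; "eef_rot": TCP orientation; "contact_force": force on the tool from outside, world axes, zero at the start; "moment": the same for the moment, N m; "gripper_width": finger opening in m; "gripper_force": force on a finger pad.
Only numpy, scipy, OpenCV 4.12 (cv2) and the standard library are available. Lean on these libraries where they do the work, as an engineer would, in place of code of your own. Each camera call takes 0.05 s, during which the arm holds its last target. There are 200 camera calls.

## Working session

There is one attempt and no reset: what is moved stays moved. The work goes in short steps, Python scripts to look and compute and a shell command to move; the robot and the scene stay as the last step left them, time stands still between calls to the robot, and variables do not carry over. Pictures are saved under pics/ and viewed, at most 14 in all, crops included, and the job is handed in when it is done.

```bash
ls; mkdir -p pics; python3 - <<'E'
from plant import r, vision
import cv2,numpy as np
print(r.get_state())
for n in("scene","side"):
    c=vision.capture(n); cv2.imwrite(f"pics/{n}0.png",c["frame"]); np.savez(f"{n}0.npz",**c)
    print(n,np.round(c["camera_matrix"],1).tolist(),np.round(c["extrinsics"],3).tolist(),[k for k in c])
E
```

```text
pics
{'time_s': 0.0, 'joints': array([ 9.04188662e+01,  2.05902269e+01,  6.33864234e-01, -2.17850174e-02,
       -7.01360020e+01, -1.65057275e+01]), 'qd': array([ 0.02065228,  0.03418874,  0.02993895, -0.02382491, -0.0271108 ,
       -0.06633454]), 'joint_torque': array([-8.63951955e-04, -5.82716918e+01,  2.93047106e+01,  6.99704289e+00,
        6.87337102e-03, -1.72168834e-04]), 'tcp_pos': array([0.18692795, 0.64806486, 0.2140318 ]), 'eef_rot': array([ 1.79905623e+02, -6.60914743e-03, -1.60942747e+01]), 'contact_force': array([ 0.50937122, -0.19061786,  0.07278976]), 'moment': array([ 0.02244185, -0.01314136,  0.01087858]), 'gripper_force': 0.0, 'gripper_width': 0.08777439466579626}
scene [[388.1, 0.0, 283.8], [0.0, 388.1, 214.0], [0.0, 0.0, 1.0]] [[0.299, 0.954, -0.018, -0.117], [-0.579, 0.197, 0.791, 0.252], [0.758, -0.226, 0.612, -1.261], [0.0, 0.0, 0.0, 1.0]] ['frame', 'depth', 'camera_matrix', 'extrinsics']
side [[454.5, 0.0, 281.3], [0.0, 454.5, 212.2], [0.0, 0.0, 1.0]] [[0.988, -0.156, 0.012, -0.503], [0.071, 0.514, 0.855, -0.108], [-0.14, -0.844, 0.519, -1.063], [0.0, 0.0, 0.0, 1.0]] ['frame', 'depth', 'camera_matrix', 'extrinsics']
```

View pics/scene0.png

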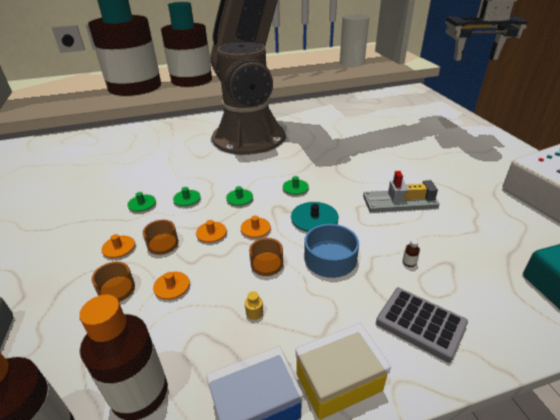

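View pics/side0.png

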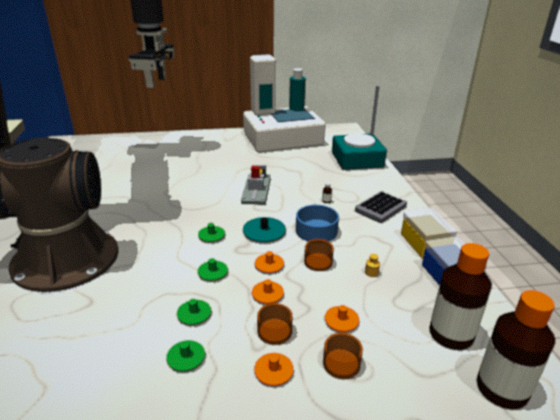

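```bash
cat > h.py <<'E'
import numpy as np, cv2
from scipy.optimize import least_squares
COL={'orange':((8,170,150),(18,255,255)),'teal':((80,120,50),(95,255,255)),'blue':((98,100,60),(115,255,255)),
 'amber':((5,150,40),(20,255,175)),'yellow':((19,120,100),(30,255,255)),'red':((0,170,100),(5,255,255))}
def cloud(c,T=None):
    d=c["depth"]; K=c["camera_matrix"]; v,u=np.indices(d.shape)
    p=np.stack([(u-K[0,2])/K[0,0]*d,-(v-K[1,2])/K[1,1]*d,-d],-1)
    if T is None: T=np.linalg.inv(c["extrinsics"])
    p=p@T[:3,:3].T+T[:3,3]; p[d<=0]=np.nan; return p
def blobs(c,p,col,amin=60):
    hsv=cv2.cvtColor(c["frame"],cv2.COLOR_BGR2HSV); m=cv2.inRange(hsv,*map(np.array,COL[col]))
    n,l,s,ce=cv2.connectedComponentsWithStats(m)
    for i in range(1,n):
        if s[i,4]>=amin:
            q=p[l==i]; q=q[np.isfinite(q[:,0])]
            if len(q)>20: yield ce[i],s[i,4],q
def circ(q,R):
    q=q[:,:2]; f=lambda x:np.hypot(*(q-x).T)-R
    s=least_squares(f,q.mean(0),loss='soft_l1',f_scale=.002); return s.x,np.sqrt(np.mean(s.fun**2))
def hull(q): return cv2.convexHull(q[:,:2].astype(np.float32))[:,0].astype(float)
E
python3 - <<'E'
from h import *
for n in("scene","side"):
    c=dict(np.load(n+"0.npz")); p=cloud(c); print(n)
    for col in COL:
        for ce,a,q in blobs(c,p,col):
            if not(0.2<np.median(np.hypot(q[:,0],q[:,1]))<1): continue
            z=np.percentile(q[:,2],[2,50,98])*1e3
            (x,y),rad=cv2.minEnclosingCircle(q[:,:2].astype(np.float32))
            print(col,np.round(ce),a,'z',np.round(z),'enc',round(x,3),round(y,3),'d',round(2*rad,3),'med',np.round(np.median(q,0),3))
E
```

```text
scene
orange [255. 227.] 397 z [ 8. 10. 36.] enc 0.468 -0.091 d 0.069 med [ 0.472 -0.095  0.01 ]
orange [211. 232.] 408 z [ 8. 10. 36.] enc 0.451 -0.19 d 0.07 med [ 0.456 -0.191  0.01 ]
orange [117. 246.] 450 z [ 8. 10. 36.] enc 0.435 -0.39 d 0.07 med [ 0.44  -0.388  0.01 ]
orange [266. 256.] 102 z [ 3.  5. 45.] enc 0.583 -0.097 d 0.062 med [ 0.564 -0.094  0.005]
orange [171. 285.] 639 z [ 8. 10. 37.] enc 0.585 -0.287 d 0.07 med [ 0.59  -0.287  0.01 ]
orange [ 99. 309.] 871 z [ 27. 199. 201.] enc 0.692 -0.38 d 0.237 med [ 0.785 -0.352  0.199]
teal [111.  11.] 332 z [265. 299. 335.] enc -0.58 -0.363 d 0.076 med [-0.568 -0.361  0.299]
teal [179.  15.] 382 z [222. 266. 299.] enc -0.608 -0.113 d 0.093 med [-0.579 -0.118  0.266]
teal [313. 216.] 865 z [ 9. 11. 13.] enc 0.473 0.048 d 0.115 med [0.476 0.041 0.011]
teal [549. 258.] 514 z [58. 68. 70.] enc 0.802 0.394 d 0.085 med [0.791 0.374 0.068]
blue [331. 250.] 2330 z [ 3. 23. 50.] enc 0.584 0.044 d 0.164 med [0.597 0.035 0.023]
blue [287. 413.] 354 z [10. 37. 53.] enc 0.897 -0.161 d 0.056 med [ 0.897 -0.152  0.037]
amber [415. 194.] 160
[... 2784 characters left out ...]
. 26. 46.] enc 0.444 -0.272 d 0.131 med [ 0.448 -0.291  0.026]
amber [531. 316.] 656 z [162. 182. 199.] enc 0.807 -0.484 d 0.047 med [ 0.795 -0.498  0.182]
amber [342. 315.] 86 z [ 9. 23. 36.] enc 0.584 -0.284 d 0.035 med [ 0.581 -0.298  0.023]
amber [342. 354.] 1453 z [ 4. 25. 46.] enc 0.571 -0.369 d 0.131 med [ 0.556 -0.386  0.025]
amber [529. 340.] 203 z [137. 147. 159.] enc 0.794 -0.508 d 0.031 med [ 0.795 -0.51   0.147]
amber [274. 366.] 108 z [10. 23. 36.] enc 0.436 -0.392 d 0.024 med [ 0.433 -0.399  0.023]
yellow [413. 237.] 429 z [ 7. 30. 56.] enc 0.815 -0.082 d 0.132 med [ 0.821 -0.074  0.03 ]
yellow [373. 265.] 206 z [ 6. 30. 49.] enc 0.689 -0.157 d 0.031 med [ 0.688 -0.162  0.03 ]
```

```bash
python3 - <<'E'
from h import *
for n in("scene","side"):
    c=dict(np.load(n+"0.npz")); p=cloud(c).reshape(-1,3); print(n)
    m=(abs(p[:,0]-.49)<.1)&(abs(p[:,1]-.27)<.15)
    q=p[m]
    for lo,hi in((.009,.02),(.043,.049),(.05,.054),(.08,.09)):
        a=q[(q[:,2]>lo)&(q[:,2]<hi)]
        if len(a)>5: r=cv2.minAreaRect(a[:,:2].astype(np.float32)); print(lo,len(a),np.round(r[0],3),np.round(r[1],3),round(r[2],1))
    # rim fits
    for nm,x,y,R,h in(('cup1',.449,-.297,.0315,.045),('cup2',.581,-.099,.0315,.045),('cup3',.566,-.39,.0315,.045),('dish',.6,.038,.0525,.05)):
        a=p[(np.hypot(p[:,0]-x,p[:,1]-y)<R+.02)&(abs(p[:,2]-h)<.003)]
        print(nm,len(a),np.round(circ(a,R)[0],4),np.round(circ(a,R)[1],4))
E
```

```text
scene
0.009 829 [0.478 0.271] [0.17  0.072] 77.5
0.043 229 [0.483 0.297] [0.105 0.048] 75.1
0.05 77 [0.476 0.262] [0.034 0.043] 75.0
0.08 47 [0.475 0.255] [0.014 0.026] 75.3
cup1 160 [ 0.4503 -0.2981] 0.0017
cup2 187 [ 0.5817 -0.0978] 0.0016
cup3 229 [ 0.5566 -0.3912] 0.0016
dish 316 [0.6072 0.0318] 0.0016
side
0.009 435 [0.475 0.265] [0.17  0.071] 77.2
0.043 70 [0.482 0.295] [0.11  0.043] 77.6
0.05 48 [0.474 0.257] [0.035 0.043] 76.2
0.08 32 [0.472 0.254] [0.019 0.026] 71.0
cup1 245 [ 0.4485 -0.3013] 0.0017
cup2 146 [ 0.5797 -0.1007] 0.0019
cup3 304 [ 0.5546 -0.3943] 0.0016
dish 187 [0.6048 0.0287] 0.002
```

```bash
python3 -m pendant '[[[1,-1,0,0,0,-1,1],[1,-1,0,0,0,-1,1],[1,-1,0,0,0,-1,1],[1,-1,0,0,0,-1,1],[1,-1,0,0,0,0,1],[1,-1,0,0,0,0,1],[1,-1,0,0,0,0,1],[1,-1,0,0,0,0,1]]]' 25
```

```text
time_s: 0.9
tcp_pos: [0.3604, 0.7934, 0.2141]
eef_rot: [179.9, 0.0, -0.1]
contact_force: [-0.2, -0.6, -0.3]
gripper_width: 0.0876
gripper_force: 0.0
```

```bash
python3 -m pendant '[[[0.2,1,0,0,0,0,1],[0.2,1,0,0,0,0,1],[0.2,1,0,0,0,0,1],[0.2,1,0,0,0,0,1],[0.2,1,0,0,0,0,1],[0.2,1,0,0,0,0,1],[0.2,1,0,0,0,0,1],[0.2,1,0,0,0,0,1]]]'
python3 -m pendant '[[[0.2,1,0,0,0,0,1],[0.2,1,0,0,0,0,1],[0.2,1,0,0,0,0,1],[0.2,1,0,0,0,0,1],[0.2,1,0,0,0,0,1],[0.2,1,0,0,0,0,1],[0.2,1,0,0,0,0,1],[0.2,1,0,0,0,0,1]]]'
python3 -m pendant '[[[0.2,1,0,0,0,0,1],[0.2,1,0,0,0,0,1],[0.2,1,0,0,0,0,1],[0.2,1,0,0,0,0,1],[0.2,1,0,0,0,0,1],[0.2,1,0,0,0,0,1],[0.2,1,0,0,0,0,1],[0.2,1,0,0,0,0,1]]]'
python3 -m pendant '[[[0,0.5,0,0,0,0.8,1],[0,0.5,0,0,0,0.8,1],[0,0.5,0,0,0,0.8,1],[0,0.5,0,0,0,0.8,1],[0,0,0,0,0,0,1],[0,0,0,0,0,0,1],[0,0,0,0,0,0,1],[0,0,0,0,0,0,1]]]'
python3 - <<'E'
from plant import r, vision
import cv2,numpy as np
s=r.get_state(); print(s['tcp_pos'],s['eef_rot'],s['joints'])
c=vision.capture("wrist"); cv2.imwrite("pics/w1.png",c["frame"]); np.savez("w1.npz",tcp=s['tcp_pos'],rot=s['eef_rot'],**c)
print(np.round(c["hand_eye"],3).tolist(),c["depth"].min(),c["depth"].max())
E
```

```text
time_s: 1.7
tcp_pos: [0.3914, 0.6318, 0.2143]
eef_rot: [179.9, 0.0, -0.1]
contact_force: [-0.0, 0.0, -0.9]
gripper_width: 0.088
gripper_force: 0.0
time_s: 2.5
tcp_pos: [0.4232, 0.4717, 0.2145]
eef_rot: [180.0, 0.0, -0.1]
contact_force: [0.1, -0.6, -0.2]
gripper_width: 0.0877
gripper_force: 0.0
time_s: 3.3
tcp_pos: [0.4552, 0.3112, 0.215]
eef_rot: [-180.0, -0.0, -0.1]
contact_force: [0.3, 0.1, 0.1]
gripper_width: 0.0877
gripper_force: 0.0
time_s: 4.1
tcp_pos: [0.4516, 0.2733, 0.2149]
eef_rot: [180.0, 0.0, -12.8]
contact_force: [-0.4, -0.3, 0.1]
gripper_width: 0.0877
gripper_force: 0.0
[0.45164083 0.27333564 0.21488719] [ 1.79996587e+02  5.81709067e-04 -1.28277862e+01] [ 5.24873642e+01  6.66256876e+00 -1.77777147e+01  9.85203719e-04
 -6.55630609e+01  2.46844420e+01]
[[-0.0, 0.953, 0.303, 0.084], [1.0, -0.0, 0.001, -0.001], [0.001, 0.303, -0.953, -0.17], [0.0, 0.0, 0.0, 1.0]] 0.0 0.4796002
```

View pics/w1.png

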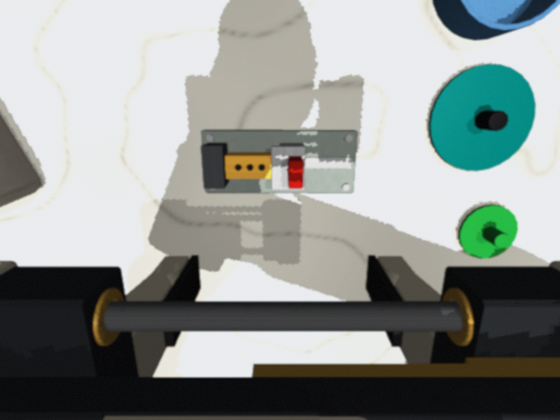

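```bash
cat >> h.py <<'E'
from scipy.spatial.transform import Rotation
def wpose(s,c):
    T=np.eye(4); T[:3,:3]=Rotation.from_euler('xyz',s['eef_rot'],degrees=True).as_matrix(); T[:3,3]=s['tcp_pos']
    return T@c["hand_eye"]
E
python3 - <<'E'
from h import *
c=dict(np.load("w1.npz")); p=cloud(c,wpose(dict(tcp_pos=c['tcp'],eef_rot=c['rot']),c))
P=p.reshape(-1,3); print('bench z',np.nanmedian(P[(abs(P[:,2])<.006)][:,2]))
P=P[np.isfinite(P[:,0])]
q=P[(abs(P[:,0]-.48)<.1)&(abs(P[:,1]-.27)<.12)]
for lo,hi in((.011,.019),(.043,.049),(.05,.054),(.08,.09)):
    a=q[(q[:,2]>lo)&(q[:,2]<hi)]; R=cv2.minAreaRect(a[:,:2].astype(np.float32)); print(lo,len(a),np.median(a[:,2]),np.round(R[0],4),np.round(R[1],4),round(R[2],1))
for col in('yellow','amber','red','teal'):
    for ce,a,q in blobs(c,p,col):
        z=np.percentile(q[:,2],95); t=q[q[:,2]>z-.006] if col!='teal' else q
        R=cv2.minAreaRect(t[:,:2].astype(np.float32)); print(col,ce,a,z,np.round(R[0],4),np.round(R[1],4),round(R[2],1), circ(hull(q),.056) if col=='teal' else '')
E
```

```text
bench z 0.0001901994070006019
0.011 5737 0.015236423647788322 [0.478  0.2728] [0.1699 0.0692] 77.2
0.043 2032 0.046030367504798164 [0.4872 0.3148] [0.0713 0.0441] 77.1
0.05 979 0.0520829310029593 [0.4757 0.2639] [0.0338 0.0436] 77.3
0.08 433 0.08592900400937559 [0.4742 0.2573] [0.0136 0.0259] 77.4
yellow [247.46703911 166.32178771] 895 0.04642761030809077 [0.4849 0.3039] [0.0466 0.0236] 77.2 
yellow [ 96.5212766  321.61170213] 188 0.3141151530716308 [0.4925 0.3132] [0.0022 0.0109] 74.4 
yellow [469.31428571 323.37714286] 175 0.3142273286461731 [0.4714 0.2213] [0.0018 0.0108] 79.5 
amber [243.43534483 157.68103448] 232 0.04586213308588588 [0.4851 0.3047] [0.0483 0.0236] 77.3 
amber [103.82998819 316.86894923] 847 0.3137090608097123 [0.4914 0.3133] [0.0024 0.0146] 77.1 
amber [461.55811138 316.81961259] 826 0.31386416728344635 [0.4706 0.2217] [0.0027 0.0146] 78.0 
amber [426.47843698 369.08625208] 4197 0.3223577483099152 [0.4685 0.2387] [0.0753 0.0031] 76.9 
red [295.27683616 173.76553672] 354 0.0872248379501751 [0.4744 0.2573] [0.0118 0.0242] 77.4 
teal [481.32734481 116.72444555] 8071 0.013327032449170306 [0.4738 0.05  ] [0.1108 0.1079] 76.9 (array([0.47383206, 0.04971627]), np.float64(0.0009584515908876362))
```

```bash
python3 -m pendant '[[[0.64,0.265,0.5,0,0,0,-0.1],[0.64,0.265,0.9,0,0,0,-0.1],[0,0,1,0,0,0,-0.1],[0,0,1,0,0,0,-0.1],[0,0,1,0,0,0,-0.1],[0,0,1,0,0,0,-0.1],[0,0,0.8,0,0,0,-0.1],[0,0,0.45,0,0,0,-0.1]]]' 20
python3 -m pendant '[[[0,0,0,0,0,0,-0.1],[0,0,0,0,0,0,-1],[0,0,0,0,0,0,-1],[0,0,0,0,0,0,-1],[0,0,0,0,0,0,-1],[0,0,0,0,0,0,-1],[0,0,0,0,0,0,-1],[0,0,0,0,0,0,-1]]]' 20
```

```text
time_s: 4.95
tcp_pos: [0.4738, 0.256, 0.0799]
eef_rot: [179.9, 0.1, -12.9]
contact_force: [-0.1, -0.1, -0.3]
gripper_width: 0.0397
gripper_force: 0.0
time_s: 5.75
tcp_pos: [0.4741, 0.257, 0.0821]
eef_rot: [-180.0, -0.0, -12.9]
contact_force: [0.5, 0.4, 0.4]
gripper_width: 0.0004
gripper_force: 0.0
```

```bash
python3 - <<'E'
from plant import r, vision
import cv2,numpy as np
s=r.get_state(); print(s['tcp_pos'],s['gripper_width'],s['gripper_force'])
a=vision.capture("wrist")["frame"]; b=vision.capture("scene"); np.savez("s2.npz",**b)
d=vision.capture("side")["frame"]
g=lambda f,x,y,w,h,k:cv2.resize(f[y:y+h,x:x+w],None,fx=k,fy=k)
cv2.imwrite("pics/j1.png",np.vstack([np.hstack([g(b["frame"],330,100,133,100,3),g(d,195,110,133,100,3)]),np.hstack([g(a,140,110,266,200,1.5),np.zeros((300,399,3),np.uint8)])]))
E
```

```text
[0.47414067 0.25702333 0.08206029] 0.00044407937901518225 0.0
```

View pics/j1.png

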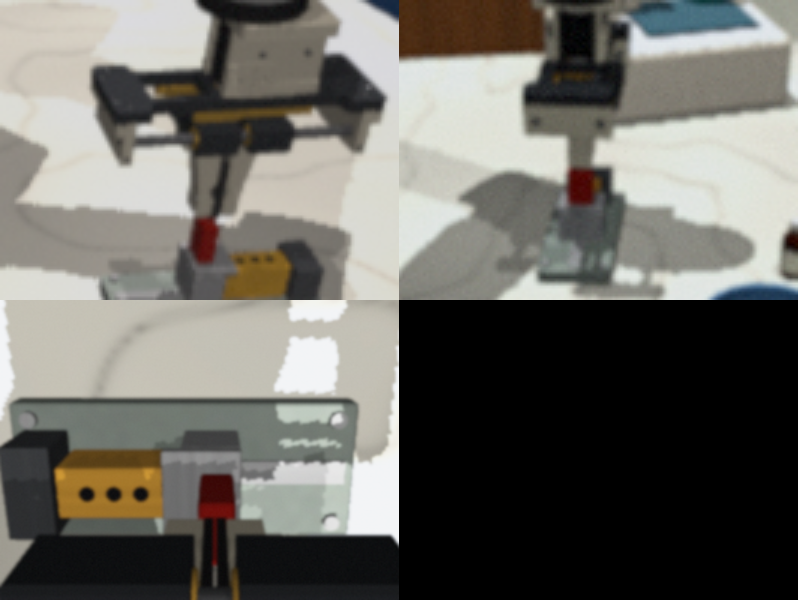

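```bash
python3 - <<'E'
from h import *
c=dict(np.load("s2.npz")); p=cloud(c); P=p.reshape(-1,3)
m=(abs(P[:,0]-.47)<.06)&(abs(P[:,1]-.26)<.05)
for z in np.arange(.05,.16,.006):
    a=P[m&(abs(P[:,2]-z)<.003)]
    if len(a): print(round(z,3),len(a),'x',np.round(np.percentile(a[:,0],[3,50,97]),4),'y',np.round(np.percentile(a[:,1],[3,50,97]),4))
E
```

```text
0.05 112 x [0.456  0.4856 0.499 ] y [0.2436 0.2589 0.2806]
0.056 21 x [0.4648 0.4838 0.4869] y [0.2472 0.25   0.259 ]
0.062 18 x [0.4634 0.4839 0.4873] y [0.2481 0.2506 0.2582]
0.068 21 x [0.4624 0.484  0.4881] y [0.2473 0.2514 0.2592]
0.074 20 x [0.4686 0.4839 0.4867] y [0.2469 0.2503 0.2572]
0.08 23 x [0.4621 0.4847 0.4881] y [0.2471 0.2521 0.2609]
0.086 25 x [0.4706 0.48   0.4872] y [0.2477 0.2534 0.2598]
0.092 4 x [0.4813 0.4844 0.4861] y [0.245  0.2564 0.2613]
0.098 34 x [0.4706 0.4842 0.4887] y [0.239  0.2516 0.2692]
0.104 36 x [0.4639 0.4844 0.4897] y [0.2398 0.249  0.2681]
0.11 45 x [0.4672 0.4845 0.4886] y [0.2392 0.2535 0.2692]
0.116 39 x [0.4664 0.4831 0.4895] y [0.2385 0.2514 0.2691]
0.122 41 x [0.4663 0.4837 0.4896] y [0.2373 0.251  0.2692]
0.128 41 x [0.4642 0.4842 0.4901] y [0.2367 0.2511 0.2696]
0.134 49 x [0.4692 0.4849 0.4904] y [0.2354 0.2534 0.2726]
0.14 51 x [0.469  0.4831 0.4901] y [0.2343 0.2535 0.2727]
0.146 32 x [0.4811 0.4862 0.4898] y [0.2324 0.2591 0.2751]
0.152 5 x [0.4872 0.4895 0.4903] y [0.2635 0.2653 0.2659]
0.158 8 x [0.4559 0.4802 0.4825] y [0.221  0.2222 0.2271]
```

```bash
python3 - <<'E'
from h import *
for n in('scene0','side0'):
    c=dict(np.load(n+".npz")); p=cloud(c); P=p.reshape(-1,3); P=P[np.isfinite(P[:,0])]
    a=P[(np.hypot(P[:,0]-.187,P[:,1]-.648)<.12)&(P[:,2]>.1)&(P[:,2]<.4)]
    print(n,len(a)); h,e=np.histogram(a[:,2],bins=np.arange(.18,.36,.01)); print(list(zip(np.round(e,2),h)))
    t=a[a[:,2]<np.min(a[:,2])+.03]; print(a[:,2].min(),np.round(np.percentile(t,[5,50,95],axis=0),3))
E
```

```text
scene0 2493
[(np.float64(0.18), np.int64(0)), (np.float64(0.19), np.int64(0)), (np.float64(0.2), np.int64(0)), (np.float64(0.21), np.int64(0)), (np.float64(0.22), np.int64(27)), (np.float64(0.23), np.int64(62)), (np.float64(0.24), np.int64(67)), (np.float64(0.25), np.int64(70)), (np.float64(0.26), np.int64(82)), (np.float64(0.27), np.int64(76)), (np.float64(0.28), np.int64(67)), (np.float64(0.29), np.int64(146)), (np.float64(0.3), np.int64(360)), (np.float64(0.31), np.int64(273)), (np.float64(0.32), np.int64(310)), (np.float64(0.33), np.int64(374)), (np.float64(0.34), np.int64(139))]
0.22394215220752234 [[0.168 0.588 0.227]
 [0.193 0.687 0.24 ]
 [0.216 0.7   0.253]]
side0 1495
[(np.float64(0.18), np.int64(0)), (np.float64(0.19), np.int64(0)), (np.float64(0.2), np.int64(0)), (np.float64(0.21), np.int64(0)), (np.float64(0.22), np.int64(14)), (np.float64(0.23), np.int64(48)), (np.float64(0.24), np.int64(49)), (np.float64(0.25), np.int64(46)), (np.float64(0.26), np.int64(50)), (np.float64(0.27), np.int64(42)), (np.float64(0.28), np.int64(32)), (np.float64(0.29), np.int64(96)), (np.float64(0.3), np.int64(162)), (np.float64(0.31), np.int64(138)), (np.float64(0.32), np.int64(150)), (np.float64(0.33), np.int64(219)), (np.float64(0.34), np.int64(68))]
0.22570770958512226 [[0.162 0.585 0.228]
 [0.184 0.599 0.242]
 [0.212 0.696 0.255]]
```

```bash
python3 -m pendant '[[[0,0,0,0,0,0,-0.1],[0,0,0,0,0,0,-0.1],[0,0,0,0,0,0,-0.1],[0,0,0,0,0,0,-0.1],[0,0,0.4,0,0,0,-0.1],[0,0,0.4,0,0,0,-0.1],[0,0,0.4,0,0,0,-0.1],[0,0,0.4,0,0,0,-0.1]]]' 20
python3 -m pendant '[[[0,0,0,0,0,0,-1],[0,0,0,0,0,0,-1],[0,0,0,0,0,0,-1],[0,0,0,0,0,0,-1],[0,0,0,0,0,0,-1],[0,0,0,0,0,0,-1],[0,0,0,0,0,0,-1],[0,0,0,0,0,0,-1]]]' 20
```

```text
time_s: 6.7
tcp_pos: [0.4739, 0.2568, 0.0489]
eef_rot: [180.0, 0.0, -12.9]
contact_force: [0.0, -0.2, 0.1]
gripper_width: 0.0393
gripper_force: 0.0
time_s: 7.5
tcp_pos: [0.4743, 0.257, 0.0503]
eef_rot: [-180.0, -0.0, -12.9]
contact_force: [-0.3, -1.2, 3.1]
gripper_width: 0.0139
gripper_force: 20.0
```

Gripped at 13.9 mm (tab is 14 mm). Slide the jaw open, release, rise.

```bash
python3 -m pendant '[[[0,0.25,0,0,0,0,-1],[0,0.4,0,0,0,0,-1],[0,0.4,0,0,0,0,-1],[0,0.4,0,0,0,0,-1],[0,0.4,0,0,0,0,-1],[0,0.35,0,0,0,0,-1],[0,0.04,0,0,0,0,-1],[0,0,0,0,0,0,-1]]]' 20
python3 -m pendant '[[[0,0,0,0,0,0,-0.1],[0,0,0,0,0,0,-0.1],[0,0,0,0,0,0,-0.1],[0,0,0,0,0,0,-0.1],[0,0,-0.5,0,0,0,-0.1],[0,0,-1,0,0,0,-0.1],[0,0,-1,0,0,0,-0.1],[0,0,-1,0,0,0,-0.1]]]' 20
```

```text
time_s: 8.3
tcp_pos: [0.4651, 0.2161, 0.0502]
eef_rot: [-179.7, -0.1, -12.9]
contact_force: [-3.3, 16.1, -1.4]
gripper_width: 0.014
gripper_force: 20.0
time_s: 9.1
tcp_pos: [0.4641, 0.213, 0.1213]
eef_rot: [180.0, -0.0, -12.9]
contact_force: [-0.1, 0.4, -0.6]
gripper_width: 0.0394
gripper_force: 0.0
```

```bash
python3 -m pendant '[[[0,-0.92,-0.4,0,0,0.94,-0.1],[-0.06,-0.92,-0.4,0,0,0.94,-0.1],[-0.12,-0.92,-0.4,0,0,0.94,-0.1],[-0.18,-0.9,-0.4,0,0,0.94,-0.1],[-0.24,-0.89,-0.4,0,0,0.94,-0.1],[0,0,0,0,0,0.94,-0.1],[0,0,0,0,0,0.94,-0.1],[0,0,0,0,0,0.94,-0.1]]]' 20
python3 -m pendant '[[[0,0,0,0,0,0.94,-0.1],[0,0,0,0,0,0.94,-0.1],[0,0,0,0,0,0.94,-0.1],[0,0,0,0,0,0.94,-0.1],[0,0,0,0,0,0.94,-0.1],[0,0,0,0,0,0.94,-0.1],[0,0,0,0,0,0.94,-0.1],[0,0,0,0,0,0.94,-0.1]]]' 20
python3 -m pendant '[[[0,0,0,0,0,0.94,-0.1],[0,0,0,0,0,0.94,-0.1],[0,0,0,0,0,0.94,-0.1],[0,0,0,0,0,0.94,-0.1],[0,0,0,0,0,0.94,-0.1],[0,0,0,0,0,0.94,-0.1],[0,0,0,0,0,0.94,-0.1],[0,0,0,0,0,0.94,-0.1]]]' 20
cat >> h.py <<'E'
def wshot(name=None):
    from plant import r,vision
    s=r.get_state(); c=vision.capture("wrist"); p=cloud(c,wpose(s,c))
    if name: cv2.imwrite(f"pics/{name}.png",c["frame"])
    return s,c,p
def shot(n,name=None):
    from plant import vision
    c=vision.capture(n)
    if name: cv2.imwrite(f"pics/{name}.png",c["frame"])
    return c,cloud(c)
def rect(P,cx,cy,w,lo,hi):
    a=P[(abs(P[:,0]-cx)<w)&(abs(P[:,1]-cy)<w)&(P[:,2]>lo)&(P[:,2]<hi)]
    if len(a)<6: return len(a)
    R=cv2.minAreaRect(a[:,:2].astype(np.float32)); return len(a),np.round(R[0],4),np.round(R[1],4),round(R[2],1),np.round(np.median(a[:,2]),4)
def todelta(s,xy):
    y=np.radians(s['eef_rot'][2]); d=np.array(xy)-s['tcp_pos'][:2]
    return np.round(np.array([d@[np.cos(y),np.sin(y)],d@[np.sin(y),-np.cos(y)]])/.02,3)
E
python3 - <<'E'
from h import *
s,c,p=wshot("w2"); print(s['tcp_pos'],s['eef_rot'],s['joints'][5])
P=p.reshape(-1,3); P=P[np.isfinite(P[:,0])]
print('block',rect(P,.485,.304,.03,.043,.0465)); print('tab',rect(P,.464,.214,.04,.08,.09))
for ce,a,q in blobs(c,p,'yellow'):
    print(ce,a,np.round(np.median(q,0),4),cv2.minAreaRect(q[q[:,2]>.04][:,:2].astype(np.float32)) if (q[:,2]>.04).sum()>5 else '')
c,p=shot("scene"); P=p.reshape(-1,3); print('tab scene',rect(P,.464,.214,.04,.08,.09)); 
for ce,a,q in blobs(c,p,'yellow'): print(ce,a,np.round(np.median(q,0),4))
E
```

```text
time_s: 9.9
tcp_pos: [0.4846, 0.303, 0.1606]
eef_rot: [180.0, -0.0, -43.1]
contact_force: [0.5, -0.2, 0.2]
gripper_width: 0.0392
gripper_force: 0.0
time_s: 10.7
tcp_pos: [0.4847, 0.3028, 0.1607]
eef_rot: [-180.0, -0.0, -73.2]
contact_force: [-0.3, 0.5, -0.1]
gripper_width: 0.0398
gripper_force: 0.0
time_s: 11.5
tcp_pos: [0.4847, 0.3028, 0.1606]
eef_rot: [-180.0, -0.0, -103.3]
contact_force: [-0.7, -0.3, -0.1]
gripper_width: 0.0394
gripper_force: 0.0
[0.48467065 0.30280634 0.16062467] [-1.79995321e+02 -6.62534347e-03 -1.03293822e+02] -64.90881900038902
block (1574, array([0.4905, 0.3043]), array([0.0597, 0.044 ]), 88.2, np.float64(0.0451))
tab (770, array([0.4651, 0.2173]), array([0.0132, 0.0259]), 76.7, np.float64(0.0859))
[284.88117284 200.22376543] 1296 [0.4829 0.2995 0.045 ] ((0.48473718762397766, 0.3024464249610901), (0.05279049277305603, 0.023308150470256805), 77.35612487792969)
[373.71493213 322.79638009] 221 [0.4566 0.2788 0.2586] ((0.4568825364112854, 0.27998411655426025), (0.012396072968840599, 0.0015221864450722933), 77.84784698486328)
[191.70588235 323.98039216] 153 [0.5016 0.2684 0.2586] ((0.501889705657959, 0.26954248547554016), (0.010832889005541801, 0.0013824234483763576), 75.94755554199219)
tab scene (48, array([0.4648, 0.2156]), array([0.0143, 0.0275]), 75.1, np.float64(0.0847))
[414.58843537 191.16666667] 294 [0.4926 0.2997 0.0382]
[253.26575342 305.40547945] 365 [ 0.7011 -0.1526  0.0301]
[339.12377622 394.43566434] 1430 [ 0.8987 -0.0802  0.0307]
```

View pics/w2.png

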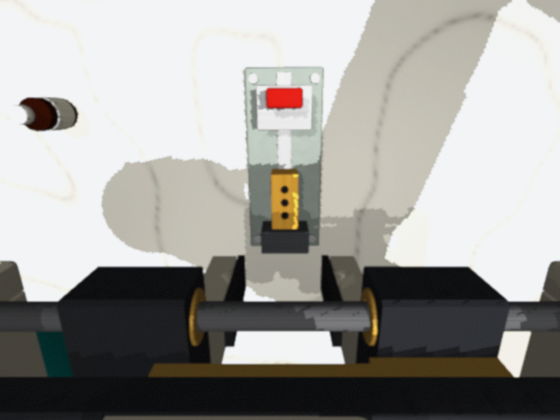

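```bash
python3 -m pendant '[[[0,0.02,0.7,0,0,-0.15,-0.1],[0,0,1,0,0,0,-0.1],[0,0,1,0,0,0,-0.1],[0,0,1,0,0,0,-0.1],[0,0,1,0,0,0,-0.1],[0,0,1,0,0,0,-0.1],[0,0,1,0,0,0,-0.1],[0,0,0.68,0,0,0,-0.1]]]' 35
python3 -m pendant '[[[0,0,0,0,0,0,-0.1],[0,0,0,0,0,0,-1],[0,0,0,0,0,0,-1],[0,0,0,0,0,0,-1],[0,0,0,0,0,0,-1],[0,0,0,0,0,0,-1],[0,0,0,0,0,0,-1],[0,0,0,0,0,0,-1]]]' 35
```

```text
time_s: 12.4
tcp_pos: [0.484, 0.3027, 0.0114]
eef_rot: [180.0, -0.1, -102.4]
contact_force: [0.9, -0.3, 0.3]
gripper_width: 0.0392
gripper_force: 0.0
time_s: 13.2
tcp_pos: [0.4848, 0.3038, 0.0134]
eef_rot: [-179.9, 0.1, -102.5]
contact_force: [-1.9, -0.3, 6.0]
gripper_width: 0.0238
gripper_force: 35.0
```

```bash
python3 -m pendant '[[[0,0,-0.2,0,0,0,-1],[0,0,-0.5,0,0,0,-1],[0,0,-0.8,0,0,0,-1],[0,0,-1,0,0,0,-1],[0,0,-1,0,0,0,-1],[0.2,-0.2,-0.9,0,0,0,-1],[0.5,-0.4,-0.3,0,0,0,-1],[0.8,-0.6,0,0,0,0,-1]]]' 35
python3 -m pendant '[[[0.9,-0.7,0,0,0,0,-1],[0.9,-0.7,0,0,0,0,-1],[0.9,-0.7,0,0,0,0,-1],[0.9,-0.7,0,0,0,0,-1],[0.9,-0.7,0,0,0,0,-1],[0.9,-0.7,0,0,0,0,-1],[0.9,-0.7,0,0,0,0,-1],[0.9,-0.7,0,0,0,0,-1]]]' 35
python3 - <<'E'
from h import *
s,c,p=wshot("w3"); print(s['tcp_pos'],s['eef_rot'],s['gripper_width'],s['contact_force'])
P=p.reshape(-1,3); P=P[np.isfinite(P[:,0])]
a=P[(np.hypot(P[:,0]-.607,P[:,1]-.034)<.07)&(abs(P[:,2]-.05)<.003)]; x,e=circ(a,.0525); print('dish',len(a),x,e,todelta(s,x))
for n in('scene','side'):
    c2,p=shot(n,n+"3"); Q=p.reshape(-1,3)
    a=Q[(np.hypot(Q[:,0]-.606,Q[:,1]-.032)<.07)&(abs(Q[:,2]-.05)<.003)]; print(n,len(a),circ(a,.0525))
E
```

```text
time_s: 14.0
tcp_pos: [0.5018, 0.269, 0.1077]
eef_rot: [-179.9, 0.1, -102.5]
contact_force: [-0.4, -0.5, -1.7]
gripper_width: 0.024
gripper_force: 35.0
time_s: 14.8
tcp_pos: [0.5792, 0.1022, 0.1059]
eef_rot: [179.9, -0.0, -102.6]
contact_force: [0.7, 0.4, -1.2]
gripper_width: 0.0238
gripper_force: 35.0
[0.57917621 0.10215135 0.10589102] [ 1.79945239e+02 -2.72844257e-02 -1.02558510e+02] 0.02377154633318055 [ 0.74113182  0.44310006 -1.17671222]
dish 4040 [0.60680974 0.03308017] 0.0015834145809633772 [ 3.071 -2.1  ]
scene 314 (array([0.60727222, 0.0318402 ]), np.float64(0.001630381108063352))
side 183 (array([0.60477345, 0.02867905]), np.float64(0.0020022297813593816))
```

View pics/w3.png

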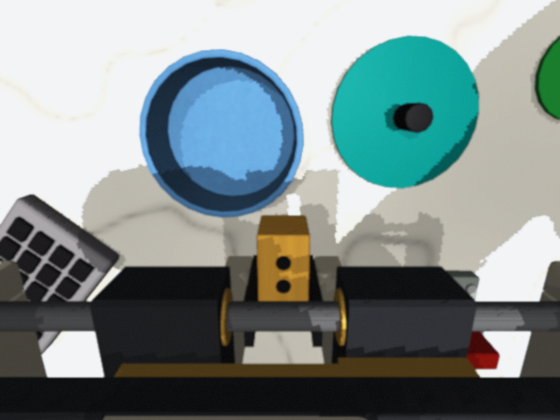

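```bash
python3 -m pendant '[[[0.7,-0.48,0,0,0,0,-1],[0.9,-0.62,0,0,0,0,-1],[0.9,-0.6,0,0,0,0,-1],[0.57,-0.4,0,0,0,0,-1],[0,0,0.5,0,0,0,-1],[0,0,0.9,0,0,0,-1],[0,0,1,0,0,0,-1],[0,0,0.8,0,0,0,-1]]]' 35
python3 -m pendant '[[[0,0,0.7,0,0,0,-1],[0,0,0.5,0,0,0,-1],[0,0,0.3,0,0,0,-1],[0,0,0.1,0,0,0,-1],[0,0,0.05,0,0,0,-1],[0,0,0.05,0,0,0,-1],[0,0,0.05,0,0,0,-1],[0,0,0,0,0,0,-1]]]' 35
```

```text
time_s: 15.75
tcp_pos: [0.606, 0.0354, 0.0407]
eef_rot: [179.9, -0.0, -102.5]
contact_force: [-0.3, -0.3, -1.5]
gripper_width: 0.0243
gripper_force: 35.0
time_s: 16.55
tcp_pos: [0.6072, 0.0349, 0.0077]
eef_rot: [-180.0, 0.0, -102.5]
contact_force: [-0.5, 0.8, -1.6]
gripper_width: 0.0236
gripper_force: 35.0
```

```bash
python3 -m pendant '[[[0,0,0.05,0,0,0,-1],[0,0,0.05,0,0,0,-1],[0,0,0.05,0,0,0,-1],[0,0,0.04,0,0,0,-1],[0,0,0.03,0,0,0,-1],[0,0,0,0,0,0,-1],[0,0,0,0,0,0,-1],[0,0,0,0,0,0,-1]]]' 35
```

```text
time_s: 17.35
tcp_pos: [0.607, 0.0349, 0.0035]
eef_rot: [-180.0, 0.0, -102.5]
contact_force: [-3.2, -0.0, 5.0]
gripper_width: 0.0238
gripper_force: 35.0
```

```bash
python3 -m pendant '[[[0,0,0,0,0,0,-0.18],[0,0,0,0,0,0,-0.18],[0,0,0,0,0,0,-0.18],[0,0,-0.2,0,0,0,-0.18],[0,0,-0.8,0,0,0,-0.18],[0,0,-1,0,0,0,-0.18],[0,0,-1,0,0,0,-0.18],[0,0,-1,0,0,0,-0.18]]]' 25
python3 -m pendant '[[[0,0.3,-0.8,0,0,0,-0.18],[0.1,0.9,-0.2,0,0,0,-0.18],[0.1,0.9,0,0,0,0,-0.18],[0.1,0.9,0,0,0,0,-0.18],[0.1,0.9,0,0,0,0,-0.18],[0.1,0.9,0,0,0,0,-0.18],[0.1,0.9,0,0,0,0,-0.18],[0.1,0.9,0,0,0,0,-0.18]]]' 25
python3 - <<'E'
from h import *
s,c,p=wshot(); print(s['tcp_pos'],s['eef_rot'],s['gripper_width'])
for ce,a,q in blobs(c,p,'teal'):
    x,e=circ(hull(q[abs(q[:,2]-.012)<.004]),.056); print('lid',ce,a,x,e,todelta(s,x))
P=p.reshape(-1,3); print('knob',rect(P,.474,.0497,.03,.036,.044))
c,p=shot('scene',"s4"); 
for ce,a,q in blobs(c,p,'yellow',30): print(ce,a,np.round(np.median(q,0),4))
P=p.reshape(-1,3); print('in dish', rect(P,.607,.033,.035,.03,.04))
E
```

```text
time_s: 18.15
tcp_pos: [0.607, 0.0348, 0.0839]
eef_rot: [-180.0, -0.0, -102.5]
contact_force: [0.3, 0.8, -0.6]
gripper_width: 0.0362
gripper_force: 0.0
time_s: 18.95
tcp_pos: [0.474, 0.0498, 0.1031]
eef_rot: [180.0, 0.0, -102.5]
contact_force: [-0.2, -0.1, -0.1]
gripper_width: 0.036
gripper_force: 0.0
[0.47397398 0.04980969 0.10310016] [ 1.79998745e+02  6.33344794e-03 -1.02535781e+02] 0.03604831093487703
lid [284.61961704 205.2233685 ] 12795 [0.47347811 0.04890178] 0.0011166566232035456 [0.05  0.014]
knob (538, array([0.4736, 0.0485]), array([0.0191, 0.0186]), 77.3, np.float64(0.04))
[331.3592233  249.53074434] 309 [0.6143 0.0322 0.0332]
[253.3423913 305.5      ] 368 [ 0.7013 -0.1525  0.0301]
[339.07498248 394.42676945] 1427 [ 0.8987 -0.0806  0.0305]
in dish (230, array([0.5937, 0.0354]), array([0.0509, 0.0552]), 74.5, np.float64(0.0339))
```

```bash
python3 -m pendant '[[[0.05,0.01,0.7,0,0,0,-0.18],[0,0,1,0,0,0,-0.18],[0,0,1,0,0,0,-0.18],[0,0,1,0,0,0,-0.18],[0,0,0.8,0,0,0,-0.18],[0,0,0.36,0,0,0,-0.18],[0,0,0,0,0,0,-0.18],[0,0,0,0,0,0,-1]]]' 25
python3 -m pendant '[[[0,0,0,0,0,0,-1],[0,0,0,0,0,0,-1],[0,0,0,0,0,0,-1],[0,0,-0.2,0,0,0,-1],[0,0,-0.6,0,0,0,-1],[0,0,-1,0,0,0,-1],[0,0,-1,0,0,0,-1],[0,0,-1,0,0,0,-1]]]' 25
```

```text
time_s: 19.85
tcp_pos: [0.4752, 0.0491, 0.0062]
eef_rot: [-180.0, 0.0, -102.5]
contact_force: [0.6, -0.6, 0.7]
gripper_width: 0.0321
gripper_force: 0.0
time_s: 20.65
tcp_pos: [0.4744, 0.0488, 0.0826]
eef_rot: [180.0, -0.0, -102.5]
contact_force: [0.5, -0.1, -1.7]
gripper_width: 0.0194
gripper_force: 25.0
```

```bash
python3 -m pendant '[[[0,-0.4,0,0,0,0,-1],[-0.1,-0.9,0,0,0,0,-1],[-0.1,-1,0,0,0,0,-1],[-0.1,-1,0,0,0,0,-1],[-0.1,-1,0,0,0,0,-1],[-0.1,-1,0,0,0,0,-1],[-0.1,-0.9,0,0,0,0,-1],[-0.07,-0.45,0,0,0,0,-1]]]' 25
python3 -m pendant '[[[0,0,0,0,0,0,-1],[0,0,0,0,0,0,-1],[0,0,0,0,0,0,-1],[0,0,0.2,0,0,0,-1],[0,0,0.2,0,0,0,-1],[0,0,0.1,0,0,0,-1],[0,0,0,0,0,0,-1],[0,0,0,0,0,0,-1]]]' 25
cat >> h.py <<'E'
def held(col,xy,rd,vessel,rv,hv):
    "disc held in the gripper against the vessel under it, by each fixed camera"
    from plant import r
    s=r.get_state(); print(s['tcp_pos'],s['eef_rot'],s['gripper_width'])
    for n in('scene','side'):
        c,p=shot(n,f"{n}_{int(s['time_s']*10)}")
        Q=p.reshape(-1,3); a=Q[(np.hypot(Q[:,0]-xy[0],Q[:,1]-xy[1])<rv+.02)&(abs(Q[:,2]-hv)<.003)]
        if len(a)>20: print(n,vessel,len(a),circ(a,rv))
        for ce,ar,q in blobs(c,p,col):
            if np.hypot(*(np.median(q[:,:2],0)-xy))<.04:
                h=hull(q); x,e=circ(h,rd); A=np.linalg.lstsq(np.c_[q[:,:2]-x,np.ones(len(q))],q[:,2],rcond=None)[0]
                print(n,col,ar,x,e,'z',np.median(q[:,2]),'enc',cv2.minEnclosingCircle(q[:,:2].astype(np.float32)))
E
python3 -c "
from h import *
held('teal',(.6068,.0331),.056,'dish',.0525,.05)"
```

```text
time_s: 21.45
tcp_pos: [0.6085, 0.0327, 0.0806]
eef_rot: [179.9, -0.0, -102.6]
contact_force: [-0.6, -1.0, -3.1]
gripper_width: 0.0192
gripper_force: 25.0
time_s: 22.25
tcp_pos: [0.6074, 0.0331, 0.0717]
eef_rot: [180.0, -0.0, -102.5]
contact_force: [-0.4, -1.0, -2.1]
gripper_width: 0.0191
gripper_force: 25.0
[0.60740865 0.0331361  0.07169139] [ 1.79993282e+02 -6.37976469e-03 -1.02527052e+02] 0.019126638932361197
scene dish 166 (array([0.6067967 , 0.03186233]), np.float64(0.0015467605291224493))
scene teal 1053 [0.60797412 0.03185455] 0.0017960297047980654 z 0.07607946606725052 enc ((0.6082512736320496, 0.030754296109080315), 0.05657723918557167)
side dish 111 (array([0.60511569, 0.02937536]), np.float64(0.002070992932984278))
side teal 478 [0.606011   0.02803044] 0.00228563030904933 z 0.07675583644931655 enc ((0.6030190587043762, 0.02619045414030552), 0.05580548197031021)
```

```bash
python3 -m pendant '[[[0,0.04,0.2,0,0,0,-1],[0,0,0.25,0,0,0,-1],[0,0,0.2,0,0,0,-1],[0,0,0.15,0,0,0,-1],[0,0,0.1,0,0,0,-1],[0,0,0.07,0,0,0,-1],[0,0,0.05,0,0,0,-1],[0,0,0.05,0,0,0,-1]]]' 25
python3 -m pendant '[[[0,0,0.03,0,0,0,-1],[0,0,0,0,0,0,-1],[0,0,0,0,0,0,-1],[0,0,0,0,0,0,-0.18],[0,0,0,0,0,0,-0.18],[0,0,0,0,0,0,-0.18],[0,0,0,0,0,0,-0.18],[0,0,-0.4,0,0,0,-0.18]]]' 25
python3 -m pendant '[[[0,0,-1,0,0,0,-0.18],[0,0,-1,0,0,0,-0.18],[0,0,-1,0,0,0,-0.18],[0,0,0,0,0,0,-0.18],[0,0,0,0,0,0,-0.18],[0,0,0,0,0,0,-0.18],[0,0,0,0,0,0,-0.18],[0,0,0,0,0,0,-0.18]]]' 25
python3 - <<'E'
from h import *
for n in('scene','side'):
    c,p=shot(n,n+"5")
    for ce,a,q in blobs(c,p,'teal'):
        m=np.median(q,0)
        if abs(m[0]-.607)<.05 and abs(m[1]-.03)<.05:
            q=q[abs(q[:,2]-m[2])<.006]; x,e=circ(hull(q),.056); print(n,x,m[2],np.linalg.lstsq(np.c_[q[:,:2]-x,np.ones(len(q))],q[:,2],rcond=None)[0])
s,c,p=wshot("w5"); print(s['tcp_pos'])
for ce,a,q in blobs(c,p,'teal'):
    m=np.median(q,0); q=q[abs(q[:,2]-m[2])<.006]; x,e=circ(hull(q),.056); print(ce,x,m[2],np.linalg.lstsq(np.c_[q[:,:2]-x,np.ones(len(q))],q[:,2],rcond=None)[0])
E
```

```text
time_s: 23.15
tcp_pos: [0.6068, 0.0333, 0.0505]
eef_rot: [-180.0, 0.0, -102.5]
contact_force: [-3.2, 1.8, 8.9]
gripper_width: 0.0189
gripper_force: 25.0
time_s: 23.95
tcp_pos: [0.6059, 0.0331, 0.0569]
eef_rot: [179.9, -0.1, -102.5]
contact_force: [0.7, 0.2, 0.2]
gripper_width: 0.0359
gripper_force: 0.0
time_s: 24.75
tcp_pos: [0.6063, 0.0332, 0.1171]
eef_rot: [179.9, -0.0, -102.5]
contact_force: [-0.4, -0.2, 0.1]
gripper_width: 0.0356
gripper_force: 0.0
scene [0.60836795 0.03163855] 0.05491553925060677 [-4.16742640e-03 -4.97717861e-05  5.49060231e-02]
side [0.60548174 0.02859267] 0.055516829834902304 [-0.00073912  0.0079732   0.05549644]
[0.60649111 0.03326171 0.1172819 ]
[282.460493   213.66748834] [0.60779941 0.03212843] 0.056140527465998985 [-0.00045041  0.00151915  0.05614574]
```

```bash
python3 -m pendant '[[[-0.83,0.98,0,0,0,0,-0.1],[-0.83,0.98,0,0,0,0,-0.1],[-0.83,0.98,0,0,0,0,-0.1],[-0.83,0.98,0,0,0,0,-0.1],[-0.83,0.98,0,0,0,0,-0.1],[-0.83,0.98,0,0,0,0,-0.1],[-0.83,0.98,0,0,0,0,-0.1],[-0.83,0.98,0,0,0,0,-0.1]]]' 20
python3 -m pendant '[[[-0.83,0.98,0,0,0,-0.9,-0.1],[0,0,0,0,0,-0.94,-0.1],[0,0,0,0,0,-0.94,-0.1],[0,0,0,0,0,-0.94,-0.1],[0,0,0,0,0,-0.94,-0.1],[0,0,0,0,0,-0.94,-0.1],[0,0,0,0,0,-0.94,-0.1],[0,0,0,0,0,-0.94,-0.1]]]' 20
python3 -m pendant '[[[0,0,0,0,0,-0.94,-0.1],[0,0,0,0,0,-0.94,-0.1],[0,0,0,0,0,-0.94,-0.1],[0,0,0,0,0,-0.94,-0.1],[0,0,0,0,0,-0.94,-0.1],[0,0,0,0,0,-0.94,-0.1],[0,0,0,0,0,-0.94,-0.1],[0,0,0,0,0,-0.94,-0.1]]]' 20
python3 -m pendant '[[[0,0,0,0,0,-0.94,-0.1],[0,0,0,0,0,-0.94,-0.1],[0,0,0,0,0,-0.94,-0.1],[0,0,0,0,0,-0.94,-0.1],[0,0,0,0,0,-0.94,-0.1],[0,0,0,0,0,-0.94,-0.1],[0,0,0,0,0,-0.94,-0.1],[0,0,0,0,0,-0.94,-0.1]]]' 20
python3 - <<'E'
from h import *
s,c,p=wshot(); print(s['tcp_pos'],s['eef_rot'])
P=p.reshape(-1,3);R=rect(P,.465,.217,.04,.08,.09); print('tab',R,todelta(s,R[1]))
E
```

```text
time_s: 25.7
tcp_pos: [0.4818, 0.1977, 0.1178]
eef_rot: [-180.0, 0.0, -102.5]
contact_force: [0.9, -0.2, 0.1]
gripper_width: 0.0391
gripper_force: 0.0
time_s: 26.5
tcp_pos: [0.4669, 0.2174, 0.1177]
eef_rot: [180.0, -0.0, -72.5]
contact_force: [0.3, 0.9, -0.4]
gripper_width: 0.0396
gripper_force: 0.0
time_s: 27.3
tcp_pos: [0.4669, 0.2174, 0.1177]
eef_rot: [180.0, 0.0, -42.4]
contact_force: [-0.7, -0.8, -0.2]
gripper_width: 0.039
gripper_force: 0.0
time_s: 28.1
tcp_pos: [0.4669, 0.2174, 0.1178]
eef_rot: [180.0, -0.0, -12.3]
contact_force: [-1.2, -0.4, 0.0]
gripper_width: 0.0396
gripper_force: 0.0
[0.46688969 0.21738952 0.11775623] [ 1.79996605e+02 -1.75088023e-03 -1.22895048e+01]
tab (791, array([0.4654, 0.217 ]), array([0.0134, 0.0256]), 77.4, np.float64(0.086)) [-0.069  0.035]
```

```bash
python3 -m pendant '[[[-0.07,0.03,0.5,0,0,0.12,-0.1],[0,0,1,0,0,0,-0.1],[0,0,1,0,0,0,-0.1],[0,0,0.6,0,0,0,-0.1],[0,0,0.29,0,0,0,-0.1],[0,0,0,0,0,0,-0.1],[0,0,0,0,0,0,-1],[0,0,0,0,0,0,-1]]]' 20
python3 -m pendant '[[[0,0,0,0,0,0,-1],[0,0,0,0,0,0,-1],[0,-0.25,0,0,0,0,-1],[0,-0.4,0,0,0,0,-1],[0,-0.4,0,0,0,0,-1],[0,-0.4,0,0,0,0,-1],[0,-0.35,0,0,0,0,-1],[0,-0.2,0,0,0,0,-1]]]' 30
python3 -m pendant '[[[0,-0.1,0,0,0,0,-1],[0,-0.1,0,0,0,0,-1],[0,-0.05,0,0,0,0,-1],[0,0,0,0,0,0,-1],[0,0,0,0,0,0,-1],[0,0,0,0,0,0,-1],[0,0,0,0,0,0,-1],[0,0,0,0,0,0,-1]]]' 30
```

```text
time_s: 28.95
tcp_pos: [0.4659, 0.2176, 0.0507]
eef_rot: [-179.9, -0.0, -12.9]
contact_force: [-0.5, -1.1, -1.0]
gripper_width: 0.0282
gripper_force: 0.0
time_s: 29.75
tcp_pos: [0.4748, 0.2572, 0.0505]
eef_rot: [-180.0, -0.0, -12.9]
contact_force: [-0.4, -2.1, 7.4]
gripper_width: 0.0138
gripper_force: 30.0
time_s: 30.55
tcp_pos: [0.4754, 0.26, 0.0504]
eef_rot: [179.9, 0.0, -12.9]
contact_force: [-0.8, -8.0, 9.1]
gripper_width: 0.0145
gripper_force: 30.0
```

```bash
python3 -m pendant '[[[0,-0.08,0,0,0,0,-1],[0,-0.08,0,0,0,0,-1],[0,-0.05,0,0,0,0,-1],[0,0,0,0,0,0,-1],[0,0,0,0,0,0,-1],[0,0,0,0,0,0,-1],[0,0,0,0,0,0,-1],[0,0,0,0,0,0,-1]]]' 30
```

```text
time_s: 31.35
tcp_pos: [0.4752, 0.2601, 0.0504]
eef_rot: [179.5, 0.1, -13.0]
contact_force: [1.1, -22.0, 17.2]
gripper_width: 0.0139
gripper_force: 30.1
```

```bash
python3 -m pendant '[[[0,0,0,0,0,0,-0.1],[0,0,0,0,0,0,-0.1],[0,0,0,0,0,0,-0.1],[0,0,-0.3,0,0,0,-0.1],[0,0,-0.9,0,0,0,-0.1],[0,0,-1,0,0,0,-0.1],[0,0,-1,0,0,0,-0.1],[0.2,0.96,-1,0,0,0,-0.1]]]' 20
python3 -m pendant '[[[0.2,0.96,0,0,0,0,-0.1],[0.2,0.96,0,0,0,0,-0.1],[0.2,0.96,0,0,0,0,-0.1],[0.2,0.96,0,0,0,0,-0.1],[0.2,0.96,0,0,0,0,-0.1],[0.2,0.96,0,0,0,0,-0.1],[0.2,0.96,0,0,0,0,-0.1],[0.2,0.96,0,0,0,0,-0.1]]]' 20
python3 -m pendant '[[[0.2,0.96,0,0,0,0,-0.1],[0.2,0.96,0,0,0,0,-0.1],[0.2,0.96,0,0,0,0,-0.1],[0.2,0.96,0,0,0,0,-0.1],[0.2,0.96,0,0,0,0,-0.1],[0.2,0.96,0,0,0,0,-0.1],[0,0,0,0,0,0,-0.1],[0,0,0,0,0,0,-0.1]]]' 20
cat >> h.py <<'E'
def survey(name=None,wrist=True):
    "caps, cups, tab: wrist camera plus both fixed ones; fixed ones shifted onto the wrist's frame"
    if wrist:
        s,c,p=wshot(name); print('tcp',s['tcp_pos'],s['eef_rot'],s['gripper_width']); L=[('wrist',c,p)]
    else:
        from plant import r
        s=r.get_state(); L=[]
    L+=[(n,)+shot(n) for n in('scene','side')]
    for n,c,p in L:
        off=np.array({'wrist':(0,0),'scene':(-.0003,.0015),'side':(.002,.0045)}[n])
        for ce,a,q in blobs(c,p,'orange',150):
            m=np.median(q,0)
            if .3<np.hypot(*m[:2])<.8 and m[2]<.06:
                t=q[abs(q[:,2]-m[2])<.005]
                if len(t)<30: continue
                h=hull(t); x,e=circ(h,.0345); x=x+off
                if e<.004: print(n,'cap',np.round(ce),np.round(x,4),'z',round(m[2],4),'rms',round(e,4),'d',todelta(s,x))
        P=p.reshape(-1,3)
        for k,(x,y) in dict(cup1=(.449,-.298),cup2=(.581,-.098),cup3=(.556,-.391)).items():
            a=P[(np.hypot(P[:,0]-x,P[:,1]-y)<.06)&(abs(P[:,2]-.045)<.003)]
            if len(a)>100: x,e=circ(a,.0315); x=x+off; print(n,k,len(a),np.round(x,4),round(e,4),'d',todelta(s,x))
        R=rect(P,.475,.257,.04,.08,.09); 
        if type(R)!=int: print(n,'tab',R[1]+off)
E
python3 -c "
from h import *
survey('w6')"
```

```text
time_s: 32.15
tcp_pos: [0.4765, 0.2475, 0.1352]
eef_rot: [-179.9, -0.0, -12.8]
contact_force: [0.7, -0.3, 0.8]
gripper_width: 0.0394
gripper_force: 0.0
time_s: 32.95
tcp_pos: [0.4721, 0.0868, 0.1332]
eef_rot: [179.9, 0.1, -13.0]
contact_force: [0.2, 0.3, 0.1]
gripper_width: 0.0393
gripper_force: 0.0
time_s: 33.75
tcp_pos: [0.4699, -0.0299, 0.1334]
eef_rot: [180.0, 0.1, -13.0]
contact_force: [-0.1, 0.8, 0.1]
gripper_width: 0.0395
gripper_force: 0.0
tcp [ 0.46986886 -0.0299431   0.13343111] [ 1.79974902e+02  5.17858374e-02 -1.30305081e+01] 0.03950963088994426
wrist cap [438. 172.] [ 0.4509 -0.1905] z 0.0108 rms 0.0006 d [0.886 8.033]
wrist cup2 2001 [ 0.5812 -0.0963] 0.0015 d [6.173 1.976]
scene cap [255. 227.] [ 0.4677 -0.0904] z 0.0101 rms 0.0014 d [0.578 2.968]
scene cap [211. 232.] [ 0.4509 -0.1896] z 0.0101 rms 0.0016 d [0.877 7.993]
scene cap [113. 247.] [ 0.4342 -0.3933] z 0.0103 rms 0.0025 d [ 2.358 18.102]
scene cap [171. 285.] [ 0.5849 -0.2865] z 0.0102 rms 0.0014 d [ 8.493 11.2  ]
scene cup1 107 [ 0.463 -0.333] 0.0016 d [ 3.082 14.839]
scene cup2 184 [ 0.5814 -0.0964] 0.0016 d [6.18  1.981]
scene cup3 230 [ 0.5563 -0.3895] 0.0016 d [ 8.265 16.54 ]
scene tab [0.4751 0.2607]
side cap [269. 263.] [ 0.4674 -0.0925] z 0.0108 rms 0.0017 d [0.584 3.075]
side cap [267. 292.] [ 0.4512 -0.1896] z 0.0108 rms 0.0017 d [0.89  7.985]
side cap [341. 319.] [ 0.5845 -0.2884] z 0.0108 rms 0.0017 d [ 8.499 11.297]
side cap [274. 372.] [ 0.435  -0.3938] z 0.0108 rms 0.0016 d [ 2.404 18.115]
side cup1 162 [ 0.4634 -0.3333] 0.0017 d [ 3.105 14.851]
side cup2 138 [ 0.5818 -0.0962] 0.0019 d [6.198 1.967]
side cup3 300 [ 0.5567 -0.3896] 0.0016 d [ 8.282 16.543]
```

View pics/w6.png

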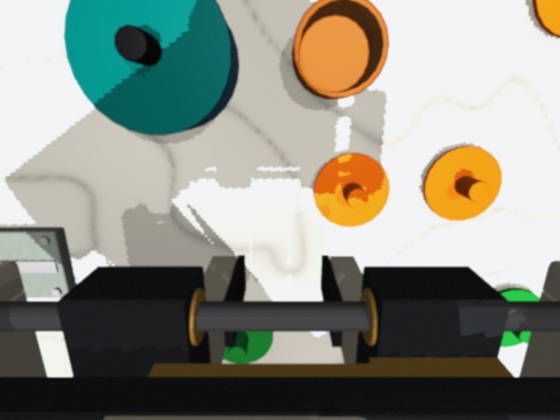

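```bash
python3 -m pendant '[[[0.2,0.8,0,0,0,0,-0.1],[0.2,1,0.3,0,0,0,-0.1],[0.18,0.9,0.8,0,0,0,-0.1],[0,0.3,1,0,0,0,-0.1],[0,0,1,0,0,0,-0.1],[0,0,1,0,0,0,-0.1],[0,0,1,0,0,0,-0.1],[0,0,0.7,0,0,0,-0.1]]]' 15
python3 -m pendant '[[[0,0,0.4,0,0,0,-0.1],[0,0,0.22,0,0,0,-0.1],[0,0,0,0,0,0,-0.1],[0,0,0,0,0,0,-1],[0,0,0,0,0,0,-1],[0,0,0,0,0,0,-1],[0,0,0,0,0,0,-1],[0,0,0,0,0,0,-1]]]' 15
```

```text
time_s: 34.7
tcp_pos: [0.4679, -0.0897, 0.0167]
eef_rot: [180.0, 0.1, -12.9]
contact_force: [0.0, -1.2, -0.1]
gripper_width: 0.039
gripper_force: 0.0
time_s: 35.5
tcp_pos: [0.4686, -0.0901, 0.006]
eef_rot: [-180.0, -0.0, -12.9]
contact_force: [-1.4, 0.5, 5.4]
gripper_width: 0.0177
gripper_force: 15.0
```

```bash
python3 -m pendant '[[[0,0,-0.2,0,0,0,-1],[0,0,-0.6,0,0,0,-1],[0,0,-1,0,0,0,-1],[0,0,-1,0,0,0,-1],[0.3,-0.05,-0.6,0,0,0,-1],[0.8,-0.14,0,0,0,0,-1],[0.9,-0.16,0,0,0,0,-1],[0.9,-0.16,0,0,0,0,-1]]]' 15
python3 -m pendant '[[[0.9,-0.16,0,0,0,0,-1],[0.9,-0.16,0,0,0,0,-1],[0.6,-0.1,0,0,0,0,-1],[0.3,-0.055,0,0,0,0,-1],[0,0,0,0,0,0,-1],[0,0,0,0,0,0,-1],[0,0,0,0,0,0,-1],[0,0,0,0,0,0,-1]]]' 15
python3 -c "
from h import *
held('orange',(.5813,-.0975),.0345,'cup',.0315,.045)"
```

```text
time_s: 36.3
tcp_pos: [0.5276, -0.0932, 0.0739]
eef_rot: [-180.0, -0.0, -12.9]
contact_force: [-0.2, 0.4, -0.7]
gripper_width: 0.0173
gripper_force: 15.0
time_s: 37.1
tcp_pos: [0.5814, -0.0959, 0.0738]
eef_rot: [-180.0, -0.0, -12.9]
contact_force: [-0.5, 1.0, -0.8]
gripper_width: 0.0177
gripper_force: 15.0
[ 0.58143892 -0.09592171  0.07379165] [-1.79994932e+02 -4.82972848e-03 -1.29234506e+01] 0.017663903057267706
scene cup 124 (array([ 0.58166738, -0.09777539]), np.float64(0.0015584958195341365))
scene orange 135 [ 0.57912644 -0.09570061] 0.0036589695271510114 z 0.07751940932788287 enc ((0.6006659269332886, -0.09572134166955948), 0.02595795877277851)
scene orange 368 [ 0.58260365 -0.09929654] 0.0028041814767775144 z 0.02793851338304687 enc ((0.5840309262275696, -0.09809644520282745), 0.03301869332790375)
side cup 102 (array([ 0.57979958, -0.10068967]), np.float64(0.0018520685695164255))
side orange 126 [ 0.53659446 -0.12620498] 0.03593155939060529 z 0.078503699509608 enc ((0.5501145124435425, -0.09241165220737457), 0.08739825338125229)
```

```bash
python3 -m pendant '[[[0,0,0.4,0,0,0,-1],[0,0.02,0.4,0,0,0,-1],[0,0,0.25,0,0,0,-1],[0,0,0.15,0,0,0,-1],[0,0,0.1,0,0,0,-1],[0,0,0.07,0,0,0,-1],[0,0,0.06,0,0,0,-1],[0,0,0.03,0,0,0,-1]]]' 15
python3 -m pendant '[[[0,0,0,0,0,0,-1],[0,0,0,0,0,0,-1],[0,0,0,0,0,0,-0.1],[0,0,0,0,0,0,-0.1],[0,0,0,0,0,0,-0.1],[0,0,0,0,0,0,-0.1],[0,0,-0.4,0,0,0,-0.1],[0,0,-0.8,0,0,0,-0.1]]]' 15
python3 -m pendant '[[[0,0,-1,0,0,0,-0.1],[0,0,-1,0,0,0,-0.1],[-1,0,-0.4,0,0,0,-0.1],[-1,0.8,0,0,0,0,-0.1],[-1,0.8,0,0,0,0,-0.1],[-1,0.8,0,0,0,0,-0.1],[-1,0.8,0,0,0,0,-0.1],[0,0,0,0,0,0,-0.1]]]' 15
python3 -c "
from h import *
survey('w7')"
```

```text
time_s: 38.0
tcp_pos: [0.582, -0.0964, 0.045]
eef_rot: [180.0, -0.0, -12.9]
contact_force: [-3.3, 1.4, 8.4]
gripper_width: 0.0176
gripper_force: 15.0
time_s: 38.8
tcp_pos: [0.5809, -0.0965, 0.0678]
eef_rot: [180.0, 0.1, -12.9]
contact_force: [0.6, 0.2, -0.3]
gripper_width: 0.0398
gripper_force: 0.0
time_s: 39.6
tcp_pos: [0.4674, -0.1372, 0.117]
eef_rot: [-180.0, 0.0, -13.0]
contact_force: [1.0, 0.4, 0.4]
gripper_width: 0.0394
gripper_force: 0.0
tcp [ 0.46743729 -0.13716539  0.1170163 ] [-1.79979337e+02  1.60042008e-02 -1.30044896e+01] 0.039444235147085976
wrist cap [556.  31.] [ 0.5565 -0.3905] z 0.0185 rms 0.0007 d [ 7.191 11.34 ]
wrist cap [185.  76.] [ 0.581  -0.0958] z 0.0502 rms 0.0007 d [ 5.068 -3.295]
wrist cap [514. 161.] [ 0.463  -0.3338] z 0.0201 rms 0.0003 d [1.999 9.631]
wrist cap [340. 204.] [ 0.4508 -0.1906] z 0.0112 rms 0.0017 d [-0.207  2.791]
wrist cap [533. 207.] [ 0.4656 -0.3338] z 0.0449 rms 0.0009 d [2.125 9.602]
wrist cup1 1176 [ 0.4636 -0.333 ] 0.0015 d [2.016 9.585]
wrist cup2 216 [ 0.5811 -0.0986] 0.001 d [ 5.105 -3.156]
scene cap [211. 232.] [ 0.4505 -0.1882
[... 209 characters left out ...]
 285.] [ 0.5839 -0.2867] z 0.0102 rms 0.0011 d [7.356 5.977]
scene cup1 112 [ 0.463  -0.3328] 0.0016 d [1.984 9.582]
scene cup2 136 [ 0.5824 -0.0966] 0.0075 d [ 5.143 -3.271]
scene cup3 233 [ 0.5563 -0.3898] 0.0016 d [ 7.173 11.308]
scene tab [0.4757 0.2608]
side cap [319. 247.] [ 0.5808 -0.0957] z 0.0494 rms 0.0018 d [ 5.054 -3.296]
side cap [267. 292.] [ 0.4505 -0.1894] z 0.011 rms 0.0016 d [-0.235  2.736]
side cap [342. 319.] [ 0.5854 -0.2869] z 0.0107 rms 0.0019 d [7.433 5.968]
side cap [274. 372.] [ 0.4353 -0.3935] z 0.0108 rms 0.0019 d [ 1.32  12.851]
side cup1 154 [ 0.4633 -0.3331] 0.0017 d [2.005 9.592]
side cup3 304 [ 0.5566 -0.3897] 0.0017 d [ 7.186 11.299]
side tab [0.4731 0.2604]
```

```bash
python3 -m pendant '[[[-0.08,0.9,0,0,0,0,-0.1],[-0.08,1,0.3,0,0,0,-0.1],[-0.06,0.86,0.8,0,0,0,-0.1],[0,0,1,0,0,0,-0.1],[0,0,1,0,0,0,-0.1],[0,0,1,0,0,0,-0.1],[0,0,0.8,0,0,0,-0.1],[0,0,0.45,0,0,0,-0.1]]]' 15
python3 -m pendant '[[[0,0,0.2,0,0,0,-0.1],[0,0,0,0,0,0,-0.1],[0,0,0,0,0,0,-1],[0,0,0,0,0,0,-1],[0,0,0,0,0,0,-1],[0,0,0,0,0,0,-1],[0,0,0,0,0,0,-1],[0,0,0,0,0,0,-1]]]' 15
python3 -m pendant '[[[0,0,-0.2,0,0,0,-1],[0,0,-0.6,0,0,0,-1],[0,0,-1,0,0,0,-1],[0,0,-1,0,0,0,-1],[0,0,-0.6,0,0,0,-1],[0,0,0,0,0,0,-1],[0,0,0,0,0,0,-1],[0,0,0,0,0,0,-1]]]' 15
```

```text
time_s: 40.55
tcp_pos: [0.4536, -0.1889, 0.008]
eef_rot: [180.0, 0.1, -12.9]
contact_force: [0.6, 0.4, -0.1]
gripper_width: 0.0395
gripper_force: 0.0
time_s: 41.35
tcp_pos: [0.4537, -0.1892, 0.0059]
eef_rot: [-180.0, -0.0, -12.9]
contact_force: [-0.1, 1.4, 6.5]
gripper_width: 0.0178
gripper_force: 15.0
time_s: 42.15
tcp_pos: [0.4527, -0.1891, 0.0725]
eef_rot: [180.0, 0.1, -12.9]
contact_force: [-0.1, 0.1, -1.4]
gripper_width: 0.0175
gripper_force: 15.0
```

```bash
python3 -m pendant '[[[0.2,0.5,0,0,0,0,-1],[0.3,0.95,0,0,0,0,-1],[0.3,0.95,0,0,0,0,-1],[0.3,0.95,0,0,0,0,-1],[0.3,0.95,0,0,0,0,-1],[0.3,0.95,0,0,0,0,-1],[0.3,0.95,0,0,0,0,-1],[0.23,0.7,0,0,0,0,-1]]]' 15
python3 -m pendant '[[[0,0,0,0,0,0,-1],[0,0,0,0,0,0,-1],[0,0,0.2,0,0,0,-1],[0,0,0.2,0,0,0,-1],[0,0,0.2,0,0,0,-1],[0,0,0,0,0,0,-1],[0,0,0,0,0,0,-1],[0,0,0,0,0,0,-1]]]' 15
python3 - <<'E'
from h import *
held('orange',(.463,-.335),.0345,'cup',.0315,.045)
s,c,p=wshot("w8"); Q=p.reshape(-1,3); a=Q[(np.hypot(Q[:,0]-.463,Q[:,1]+.333)<.05)&(abs(Q[:,2]-.045)<.003)]
print(len(a), circ(a,.0315) if len(a)>20 else '')
E
```

```text
time_s: 42.95
tcp_pos: [0.4655, -0.3352, 0.0724]
eef_rot: [-180.0, 0.1, -13.0]
contact_force: [0.8, 0.9, -0.2]
gripper_width: 0.0173
gripper_force: 15.0
time_s: 43.75
tcp_pos: [0.4661, -0.3336, 0.0615]
eef_rot: [180.0, -0.0, -12.9]
contact_force: [-0.4, -0.7, -0.4]
gripper_width: 0.0173
gripper_force: 15.0
[ 0.46613523 -0.3335893   0.06149945] [ 1.79997042e+02 -1.39865510e-02 -1.29137815e+01] 0.01730096596291864
scene cup 104 (array([ 0.46324884, -0.33422633]), np.float64(0.0016380879239683394))
scene orange 307 [ 0.46399124 -0.3331502 ] 0.002535640806755068 z 0.028500454161304423 enc ((0.4650494158267975, -0.3338910639286041), 0.033277370035648346)
side cup 149 (array([ 0.46148945, -0.33721969]), np.float64(0.001579376746705712))
804 (array([ 0.46376039, -0.33390987]), np.float64(0.0013384809698154837))
```

```bash
python3 - <<'E'
import cv2,numpy as np,glob
f=sorted(glob.glob('pics/scene_*.png'))[-1]; g=f.replace('scene','side'); w=cv2.imread('pics/w8.png')
a=cv2.resize(cv2.imread(f)[200:300,90:223],None,fx=3,fy=3); b=cv2.resize(cv2.imread(g)[260:360,210:343],None,fx=3,fy=3)
cv2.imwrite('pics/m8.png',np.vstack([np.hstack([a,b]),np.hstack([cv2.resize(w,(399,299)),np.zeros((299,399,3),np.uint8)])]))
E
```

```text
(no output)
```

View pics/m8.png

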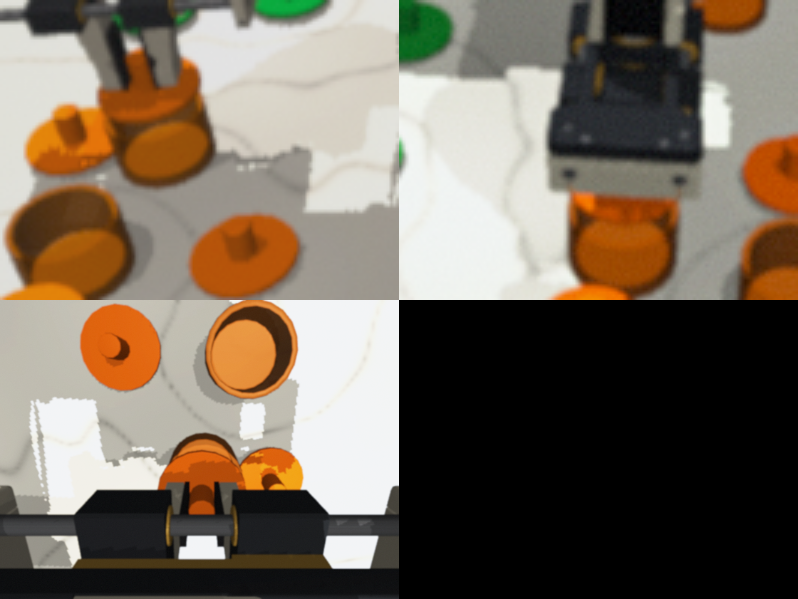

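```bash
python3 -m pendant '[[[0,0,0.2,0,0,0,-1],[0,0,0.2,0,0,0,-1],[0,0,0.15,0,0,0,-1],[0,0,0.1,0,0,0,-1],[0,0,0.07,0,0,0,-1],[0,0,0.07,0,0,0,-1],[0,0,0.05,0,0,0,-1],[0,0,0,0,0,0,-1]]]' 15
```

```text
time_s: 44.7
tcp_pos: [0.466, -0.3337, 0.045]
eef_rot: [180.0, -0.0, -12.9]
contact_force: [-1.6, 1.6, 2.7]
gripper_width: 0.0176
gripper_force: 15.0
```

```bash
python3 -m pendant '[[[0,0,0,0,0,0,-0.1],[0,0,0,0,0,0,-0.1],[0,0,0,0,0,0,-0.1],[0,0,0,0,0,0,-0.1],[0,0,-0.4,0,0,0,-0.1],[0,0,-0.8,0,0,0,-0.1],[0,0,-1,0,0,0,-0.1],[0,0,-1,0,0,0,-0.1]]]' 15
python3 -m pendant '[[[0,-0.3,-0.6,0,0,0,-0.1],[0.2,-0.6,0,0,0,0,-0.1],[0.2,-0.6,0,0,0,0,-0.1],[0.2,-0.6,0,0,0,0,-0.1],[0.2,-0.6,0,0,0,0,-0.1],[0.2,-0.6,0,0,0,0,-0.1],[0,0,0,0,0,0,-0.1],[0,0,0,0,0,0,-0.1]]]' 15
python3 -c "
from h import *
survey('w9')"
```

```text
time_s: 45.5
tcp_pos: [0.4659, -0.3337, 0.1097]
eef_rot: [180.0, 0.0, -12.9]
contact_force: [-0.4, 0.6, -0.1]
gripper_width: 0.0397
gripper_force: 0.0
time_s: 46.3
tcp_pos: [0.5004, -0.2732, 0.1202]
eef_rot: [180.0, 0.0, -12.9]
contact_force: [-0.5, -0.6, 0.2]
gripper_width: 0.0392
gripper_force: 0.0
tcp [ 0.50040783 -0.27324236  0.12023047] [ 1.79996822e+02  3.73054494e-02 -1.28659760e+01] 0.039171323070051986
wrist cap [279. 102.] [ 0.5852 -0.2883] z 0.0112 rms 0.001 d [ 4.301 -0.209]
wrist cap [ 33. 171.] [ 0.5815 -0.0952] z 0.0502 rms 0.0016 d [ 1.969 -9.579]
wrist cap [ 74. 156.] [ 0.5819 -0.0965] z 0.0339 rms 0.0006 d [ 2.002 -9.523]
wrist cup2 576 [ 0.5817 -0.0986] 0.0009 d [ 2.018 -9.415]
wrist cup3 2197 [ 0.5566 -0.3899] 0.0015 d [4.039 5.061]
scene cap [128. 241.] [ 0.4632 -0.3317] z 0.0477 rms 0.0012 d [-1.163  3.265]
scene cap [266. 253.] [ 0.5808 -0.0943] z 0.0484 rms 0.0012 d [ 1.927 -9.616]
scene cap [145. 251.] [ 0.4623 -0.3331] z 0.0284 rms 0.0007 d [-1.191  3.343]
scene cap [171. 285.] [ 0.5842 -0.2871] z 0.0102 rms 0.0013 d [ 4.24  -0.258]
scene cup2 150 [ 0.582  -0.0954] 0.0066 d [ 1.996 -9.577]
scene cup3 231 [ 0.5565 -0.3895] 0.0016 d [4.028 5.045]
scene tab [0.4747 0.2606]
side cap [342. 319.] [ 0.5849 -0.2867] z 0.0108 rms 0.0013 d [ 4.268 -0.285]
side cap [284. 332.] [ 0.4632 -0.3321] z 0.0492 rms 0.0013 d [-1.157  3.285]
side cap [341. 361.] [ 0.5577 -0.3893] z 0.0257 rms 0.001 d [4.083 5.018]
side cap [274. 372.] [ 0.4352 -0.3937] z 0.011 rms 0.0019 d [-1.837  6.597]
side cup3 291 [ 0.5565 -0.3896] 0.0016 d [4.028 5.047]
side tab [0.4743 0.2606]
```

```bash
python3 -m pendant '[[[0.7,-0.05,0,0,0,0,-0.1],[0.9,-0.05,0,0,0,0,-0.1],[0.9,-0.05,0,0,0,0,-0.1],[0.9,-0.05,0,0,0,0,-0.1],[0.8,-0.05,0.5,0,0,0,-0.1],[0,0,1,0,0,0,-0.1],[0,0,1,0,0,0,-0.1],[0,0,1,0,0,0,-0.1]]]' 15
python3 -m pendant '[[[0,0,0.9,0,0,0,-0.1],[0,0,0.7,0,0,0,-0.1],[0,0,0.4,0,0,0,-0.1],[0,0,0.21,0,0,0,-0.1],[0,0,0,0,0,0,-0.1],[0,0,0,0,0,0,-0.1],[0,0,0,0,0,0,-1],[0,0,0,0,0,0,-1]]]' 15
python3 -m pendant '[[[0,0,0,0,0,0,-1],[0,0,0,0,0,0,-1],[0,0,-0.2,0,0,0,-1],[0,0,-0.6,0,0,0,-1],[0,0,-1,0,0,0,-1],[0,0,-1,0,0,0,-1],[0,0,-0.6,0,0,0,-1],[0,0,0,0,0,0,-1]]]' 15
```

```text
time_s: 47.25
tcp_pos: [0.5839, -0.2883, 0.0496]
eef_rot: [180.0, -0.0, -13.0]
contact_force: [-0.0, 0.5, -0.8]
gripper_width: 0.0396
gripper_force: 0.0
time_s: 48.05
tcp_pos: [0.5836, -0.2878, 0.0071]
eef_rot: [-180.0, -0.1, -12.9]
contact_force: [-0.3, 0.1, 0.6]
gripper_width: 0.029
gripper_force: 0.0
time_s: 48.85
tcp_pos: [0.5846, -0.2881, 0.077]
eef_rot: [180.0, -0.2, -12.9]
contact_force: [-0.6, -0.6, -1.6]
gripper_width: 0.0173
gripper_force: 15.0
```

```bash
python3 -m pendant '[[[-0.04,0.5,0,0,0,0,-1],[-0.04,0.9,0,0,0,0,-1],[-0.04,0.9,0,0,0,0,-1],[-0.04,0.9,0,0,0,0,-1],[-0.04,0.9,0,0,0,0,-1],[-0.04,0.8,0,0,0,0,-1],[0,0.38,0,0,0,0,-1],[0,0,0,0,0,0,-1]]]' 15
python3 -m pendant '[[[0,0,0.2,0,0,0,-1],[0,0,0.2,0,0,0,-1],[0,0,0.2,0,0,0,-1],[0,0,0.1,0,0,0,-1],[0,0,0,0,0,0,-1],[0,0,0,0,0,0,-1],[0,0,0,0,0,0,-1],[0,0,0,0,0,0,-1]]]' 15
python3 - <<'E'
from h import *
held('orange',(.5565,-.391),.0345,'cup',.0315,.045)
s,c,p=wshot("w10"); Q=p.reshape(-1,3); a=Q[(np.hypot(Q[:,0]-.556,Q[:,1]+.39)<.05)&(abs(Q[:,2]-.045)<.003)]
print(len(a), circ(a,.0315) if len(a)>20 else '')
E
```

```text
time_s: 49.65
tcp_pos: [0.5543, -0.3909, 0.0741]
eef_rot: [-180.0, 0.0, -13.0]
contact_force: [-0.4, 0.3, -0.8]
gripper_width: 0.0176
gripper_force: 15.0
time_s: 50.45
tcp_pos: [0.5551, -0.3896, 0.0606]
eef_rot: [180.0, -0.0, -12.9]
contact_force: [1.0, 0.0, -1.0]
gripper_width: 0.0171
gripper_force: 15.0
[ 0.55505569 -0.38957789  0.06055366] [ 1.79996435e+02 -1.75743220e-02 -1.29228091e+01] 0.017118577533296105
scene cup 132 (array([ 0.55651349, -0.39116603]), np.float64(0.0015758674133255126))
scene orange 191 [ 0.55557968 -0.38901188] 0.0021114707778264047 z 0.06373402544502005 enc ((0.5688217878341675, -0.3926353454589844), 0.02979523129761219)
scene orange 127 [ 0.55780959 -0.3842283 ] 0.003689746747061076 z 0.006087055672912012 enc ((0.5598000288009644, -0.3899422287940979), 0.03250085189938545)
side cup 154 (array([ 0.55480394, -0.39377711]), np.float64(0.001666579653222032))
side orange 662 [ 0.55450828 -0.39381131] 0.0023050097381992142 z 0.0356029860960666 enc ((0.5535046458244324, -0.3969082236289978), 0.0320708304643631)
687 (array([ 0.55749958, -0.3909482 ]), np.float64(0.0011651470549975012))
```

Aligned within about 1 mm; nudge +x 1 mm and lower.

```bash
python3 -m pendant '[[[0.05,0.02,0.2,0,0,0,-1],[0,0,0.2,0,0,0,-1],[0,0,0.15,0,0,0,-1],[0,0,0.1,0,0,0,-1],[0,0,0.06,0,0,0,-1],[0,0,0.05,0,0,0,-1],[0,0,0.04,0,0,0,-1],[0,0,0,0,0,0,-1]]]' 15
python3 -m pendant '[[[0,0,0,0,0,0,-0.1],[0,0,0,0,0,0,-0.1],[0,0,0,0,0,0,-0.1],[0,0,0,0,0,0,-0.1],[0,0,-0.4,0,0,0,-0.1],[0,0,-0.8,0,0,0,-0.1],[0,0,-1,0,0,0,-0.1],[0,0,-1,0,0,0,-0.1]]]' 15
python3 -m pendant '[[[-1,-0.5,-0.9,0,0,0,-0.1],[-1,-1,-0.9,0,0,0,-0.1],[-1,-1,-0.9,0,0,0,-0.1],[-1,-1,-0.9,0,0,0,-0.1],[-1,-1,-0.5,0,0,0,-0.1],[0,-1,0,0,0,0,-0.1],[0,-1,0,0,0,0,-0.1],[0,0,0,0,0,0,-0.1]]]' 15
python3 - <<'E'
from h import *
survey('w11')
c,p=shot('scene','sfin'); shot('side','sidefin')
E
```

```text
time_s: 51.4
tcp_pos: [0.5557, -0.3902, 0.0457]
eef_rot: [180.0, -0.0, -12.9]
contact_force: [-3.3, 2.6, 9.1]
gripper_width: 0.0177
gripper_force: 15.0
time_s: 52.2
tcp_pos: [0.5558, -0.3902, 0.1094]
eef_rot: [180.0, 0.0, -12.9]
contact_force: [0.1, 0.1, 0.5]
gripper_width: 0.0391
gripper_force: 0.0
time_s: 53.0
tcp_pos: [0.4879, -0.2396, 0.1915]
eef_rot: [-180.0, -0.1, -12.8]
contact_force: [0.4, 0.6, -0.2]
gripper_width: 0.0396
gripper_force: 0.0
tcp [ 0.48790442 -0.23958736  0.19151985] [-1.79978450e+02 -1.01947189e-01 -1.28220166e+01] 0.03956457599919707
wrist cap [396.  94.] [ 0.5581 -0.3894] z 0.047 rms 0.0005 d [5.084 6.527]
wrist cap [110. 131.] [ 0.5813 -0.096 ] z 0.0501 rms 0.0006 d [ 2.962 -8.035]
wrist cap [365. 178.] [ 0.4632 -0.3318] z 0.0495 rms 0.0005 d [-0.18   4.769]
wrist cup2 256 [ 0.5816 -0.0985] 0.0008 d [ 3.003 -7.918]
scene cap [266. 247.] [ 0.5813 -0.0939] z 0.0492 rms 0.0011 d [ 2.935 -8.139]
scene cup2 134 [ 0.5823 -0.0957] 0.0062 d [ 3.003 -8.064]
scene cup3 130 [ 0.5579 -0.3884] 0.0076 d [5.065 6.476]
scene tab [0.4748 0.2612]
side cap [318. 249.] [ 0.5803 -0.0948] z 0.0493 rms 0.0015 d [ 2.896 -8.083]
side cap [284. 328.] [ 0.4636 -0.3314] z 0.0497 rms 0.0015 d [-0.165  4.747]
side cap [343. 346.] [ 0.5566 -0.3882] z 0.0498 rms 0.0013 d [4.997 6.485]
side cap [274. 372.] [ 0.4356 -0.3938] z 0.0109 rms 0.0017 d [-0.839  8.099]
side cup3 151 [ 0.5565 -0.39  ] 0.0054 d [5.011 6.571]
side tab [0.4746 0.2607]
```

View pics/sfin.png

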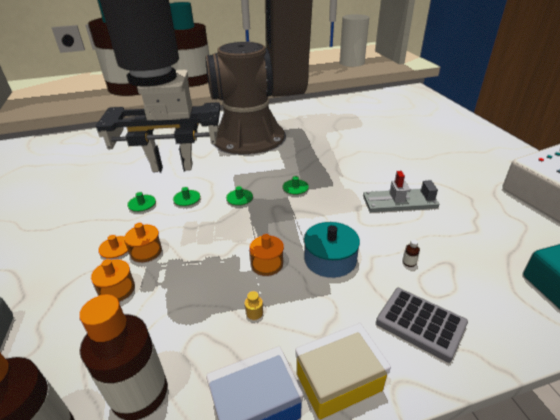

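View pics/sidefin.png

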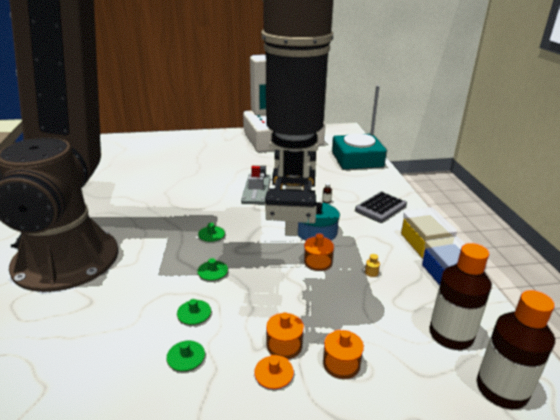

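```bash
python3 - <<'E'
from h import *
s,c,p=wshot(); P=p.reshape(-1,3); P=P[np.isfinite(P[:,0])]
for k,x,y in(('1',.4635,-.332),('2',.5813,-.0958),('3',.557,-.3895)):
    d=np.hypot(P[:,0]-x,P[:,1]-y); q=P[(d<.033)&(d>.012)&(abs(P[:,2]-.05)<.006)]
    A=np.linalg.lstsq(np.c_[q[:,:2]-(x,y),np.ones(len(q))],q[:,2],rcond=None)[0]; print(k,len(q),'slope deg',np.round(np.degrees(A[:2]),2),'z',A[2])
E
```

```text
1 2914 slope deg [-0.03  0.01] z 0.05010004192120843
2 3405 slope deg [-0.05  0.13] z 0.05021008532330804
3 3969 slope deg [-0.07  0.04] z 0.050011763600929654
```

All level and seated at 50 mm.

```bash
python3 -c "
from plant import r
print(r.close_job())"
```

```text
the job is handed in; nothing more can be done
None
```

I handed the job in at about 53 s of the 210 s allowed: the block is in the dish with its lid seated level, the jaw is pushed closed to its stop, and all three cups there are capped level; the vial and weight were not touched.

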